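Set up the job tablet and sort the returned fittings

TASK

First swing out the wire kickstand on the back of the rugged tablet and stand the tablet up on it, on the black rubber mat, so that the parts list can be read. Then sort the returned fittings: grey PVC tees and white siphon traps into the blue bin, chrome mixer levers into the aluminium tray. Leave the spanner, the paste can and the cleaner bottle where they are, and finish with the tablet still standing.

Things in the scene. Friction and masses are not known exactly. Their poses are not given: they have to be found in the camera images.
- tablet: rugged slate-blue tablet, orange corners and handle, 0.6 kg, 160 (x, towards its top) by 110 (y) by 14 mm (z). Lies screen down, back (z) up, top mostly away from the robot. Origin: centre of the screen face. Stood up it leans back 22 deg (x up), resting on the lower back edge and the foot bar 90 mm behind it; the handle bar is then 185 mm up and 85 mm behind that edge
- handle (a point): middle of the tablet's round orange handle bar (10 mm diameter, 80 mm long, along the tablet's y), at x = 122, z = 16 mm in the tablet's frame; free gap of 37 mm between the bar and the tablet's top edge. Pinched lightly, the tablet can swing about the bar
- bottom_edge (a point): middle of the tablet's lower back edge (x = -80, z = 14 mm in its frame), on which it stands
- kickstand (a joint): opening of the wire kickstand, rad: 0 folded, 0.75 fully out at its stop. Hinge line along the tablet's y at x = 35, z = 26 mm in its frame; the U-shaped bail is 105 mm long, its free end lies towards the tablet's bottom and swings up off the back (turning about +y). Slightly stiff (0.05 N m), stays where left. Starts nearly folded
- foot (a point): middle of the kickstand's yellow foot bar (10 mm diameter, 76 mm long, along the tablet's y), at x = -70, z = 26 mm in the tablet's frame when folded: 7 mm of air between the bar and the tablet's back
- mat: black rubber mat fixed on the shelf, 280 (x) by 180 (y) by 3 mm. Origin at the centre of its underside
- bin: blue plastic bin, fixed, 180 (x) by 280 (y) by 55 mm high outside, walls and floor 5 mm. Origin at the centre of its underside
- tray: shallow aluminium tray, fixed, 180 (x) by 280 (y) by 35 mm high outside, walls and floor 5 mm. Origin at the centre of its underside
- tee_a: grey PVC pipe tee, 90 g: straight run 84 mm long and 34 mm in diameter along its x axis, branch of 34 mm diameter along +y ending 50 mm from the run's axis. Lies flat, 34 mm high. Origin at the middle of the run, on the underside (run and branch axes at z = 17 mm). May be absent
- tee_b: grey PVC pipe tee, 90 g: straight run 84 mm long and 34 mm in diameter along its x axis, branch of 34 mm diameter along +y ending 50 mm from the run's axis. Lies flat, 34 mm high. Origin at the middle of the run, on the underside (run and branch axes at z = 17 mm). May be absent
- trap: white siphon trap, a U-shaped pipe lying flat, 110 g: two 28 mm thick legs along x at y = +-35 mm (42 mm clear between), 36 mm nuts at x = -50 to -24 mm, bend at +x with a 36 mm diameter, 26 mm wide cleaning plug centred at x = 47, z = 18 mm. 115 long, 106 wide, 36 mm high. Origin on the underside midway between the legs. May be absent
- lever_a: chrome mixer lever handle, 180 g, 120 mm long, lying flat: round hub of 40 mm diameter and 32 mm height (red dot on top) centred at x = -40 mm, and a flat arm 20 mm wide and 12 mm high from the hub to x = +60 mm. Origin at half its length, on the underside. May be absent
- lever_b: chrome mixer lever handle, 180 g, 120 mm long, lying flat: round hub of 40 mm diameter and 32 mm height (red dot on top) centred at x = -40 mm, and a flat arm 20 mm wide and 12 mm high from the hub to x = +60 mm. Origin at half its length, on the underside. May be absent
- spanner: yellow-handled adjustable spanner lying on the shelf, about 190 mm long, leave alone. Origin at its middle, underside
- paste: low can of jointing paste, 72 mm diameter, 55 mm high, leave alone. Origin at the centre of its underside
- cleaner: bottle of cleaner, 64 mm diameter, 170 mm high, leave alone. Origin at the centre of its underside
Mind the look-alikes: they are no part of the job. Leave any yellow look-alike of the tee_b alone.

How it is judged:
By the outcome, as a careful person would: the job done as asked, in the order asked, and still so for the second after the job is handed in, with the robot touching nothing.
Of tee_a, tee_b, trap, lever_a, lever_b only 3 to 5 are there at a start; the rules pass over those that are not, and their reading is None.
At some moment in a run one of tee_a, tee_b, trap, lever_a, lever_b may be knocked a few centimetres aside while the robot is not near it.
Once in a run the grip may slacken for a moment while it holds something.
It also fails if it takes over 210 s, if anything falls off the work surface, if the arm or the gripper's body presses on something with over 40 N, if the wrist force passes 120 N, or if a joint passes its speed limit or range.

ROBOT

A 6-joint arm with a two-finger parallel gripper is mounted at the origin on the work surface. World frame = base frame: x ahead of the robot, y to its left, z up, the work surface at z = 0. Lengths are in m, angles in rad, forces in N, time in s.
With the tool pointing down it reaches from about 0.35 to 0.85 m from the base axis. Payload 8.1 kg.
Tool frame: the origin (TCP) lies on the mounting face of the last link; the fingertips stand 186 mm ahead of it and the grasp point (between the pads) lies 167 mm ahead of it; z points along the fingers, y is the line along which they close (so a half turn about z gives the same grasp; the last joint's range is limited). The gripper opens to 93 mm and grips with 3 to 60 N. Pads are 15 mm wide; open, the fingers measure 128 mm over their backs; the gripper's body (75 mm by 188 mm) begins 65 mm behind the grasp point.
Start: joints at [-1.319, 0.13, 1.488, -0, 1.523, -0.085], TCP at [0.198, -0.566, 0.405] pointing down, gripper open.
Joint ranges: [-2.96, 2.96], [-0.89, 2.26], [0.02, 2.5], [-1.34, 4.48], [0, 2.73], [-2.66, 2.66]. Speed limits (rad/s): [2.39, 2.39, 2.79, 3.14, 3.14, 3.14].

INTERFACE

Orientations are given as a rotation vector (axis times angle).
In Python, from plant import * gives the robot as it stands. The module is installed in compiled form; this text tells all that it offers.
- The arm moves only by the tool arm_command, never from a script. Its argument "increments" is a list of rows, each a list of 6 numbers: the shift along the tool's x, y, z in units of 0.2 m (1.0 is 0.2 m), then the turn, a rotation vector about the tool's x, y, z in units of pi rad (1.0 is pi rad). A call has exactly 5 rows; each row is the pose to reach, as a shift and turn from the pose commanded when the call began, along the tool's axes at that moment, turning the shorter way round; what a row does not reach only later rows make up. A row lasts 1/8 s, in which the tool goes at most 62.5 mm and 10.7 degrees, less where a joint would pass 70% of its speed; a pose out of reach is approached as far as the arm can. A call with a number of a shift or a turn outside -1 to 1 is refused whole. A call with a gripper value outside its range is refused whole. "fingers" is the closure, from -1 (fully open) to 1 (shut), set as the call begins (left out, the last holds). The fingers move at their own pace and stop on an object; "force" is the grip in N (left out, the last holds). Time passes only in rows, so rows that repeat a pose let the fingers close, or fill a call up. It gives the time, the measured TCP pose, the force, the opening and the grip force at its end, in the units of the state.
- read_state(): the state, without advancing time (a new reading comes with each control period).
- read_camera(name): name is "scene" or "top" or "wrist"; returns a dict with "image" (400x640x3 uint8, red, green, blue), "fx", "fy", "cx", "cy" (pixels), "T" (4x4, takes a point from camera to world coordinates). Camera axes: x right, y down, z forward; pixel columns grow to the right and rows downward; lengths in m; the calibration is good to about 2 mm. A picture is of the moment at which its call begins. There is no depth.
- close_job(): hands the job in; it is judged then, once.
The state is a dict: "t": time; "q": joint angles; "dq": joint speeds; "joint_torque": joint torques, N m; "tool_pos": TCP position; "orientation": TCP orientation; "force": force on the tool from outside, world axes, zero at the start; "wrist_torque": the same for the moment, N m; "opening": finger opening in m; "gripper_force": force on a finger pad.
Only numpy, scipy, OpenCV 4.12 (cv2) and the standard library are available. Lean on these libraries where they do the work, as an engineer would, in place of code of your own. Each camera call takes 0.05 s, during which the arm holds its last target. There are 200 camera calls.

## Working session

There is one attempt and no reset: what is moved stays moved. The work goes in short steps, Python scripts to look and compute and a tool call to move; the robot and the scene stay as the last step left them, time stands still between calls to the robot, and variables do not carry over. Pictures are saved under pics/ and viewed, at most 14 in all, crops included, and the job is handed in when it is done.

Besides the shell and the picture viewer there is one more tool, called after "Emit:" by a JSON object that holds its "api" and its "payload", one argument or row to a line. arm_command: Moves the arm, as the interface text tells. Shifts and turns lie within -1 to 1; 1 stands for 0.2 m of shift or pi rad of turn. Its arguments: {"type":"object","properties":{"increments":{"type":"array","items":{"type":"array","items":{"type":"number","minimum":-1,"maximum":1}}},"fingers":{"type":"number"},"force":{"type":"number"}},"required":["increments"]}

```bash
mkdir -p pics; ls; cat > h.py <<'E'
from plant import *
import numpy as np, cv2, pickle
from scipy.spatial.transform import Rotation as R
def snap(name,f):
    c=read_camera(name); cv2.imwrite(f'pics/{f}.png',c['image'][:,:,::-1]); pickle.dump(c,open(f'pics/{f}.pkl','wb')); return c
def load(f): return pickle.load(open(f'pics/{f}.pkl','rb'))
def ray(c,u,v):
    T=c['T']; d=T[:3,:3]@np.array([(u-c['cx'])/c['fx'],(v-c['cy'])/c['fy'],1]); return T[:3,3],d
def onz(c,u,v,z):
    o,d=ray(c,u,v); return o+d*(z-o[2])/d[2]
def tri(c1,p1,c2,p2):
    A=[];b=[]
    for c,p in((c1,p1),(c2,p2)):
        o,d=ray(c,*p); d=d/np.linalg.norm(d); P=np.eye(3)-np.outer(d,d); A.append(P); b.append(P@o)
    A=np.vstack(A);b=np.hstack(b); x=np.linalg.lstsq(A,b,rcond=None)[0]; return x,np.linalg.norm(A@x-b)
def proj(c,p):
    T=c['T']; q=T[:3,:3].T@(np.array(p)-T[:3,3]); return np.array([c['fx']*q[0]/q[2]+c['cx'],c['fy']*q[1]/q[2]+c['cy']])
E
python3 - <<'E'
from h import *
for n in('scene','top','wrist'):
    c=snap(n,n+'0'); print(n,c['fx'],c['cx'],c['cy'],np.round(c['T'],3).tolist())
print(read_state())
E
```

```text
pics
scene 405.7931525817889 323.68352196137283 204.3220637271258 [[-0.555, 0.609, -0.566, 1.166], [0.832, 0.403, -0.382, 0.356], [-0.004, -0.683, -0.731, 0.849], [0.0, 0.0, 0.0, 1.0]]
top 401.1780401031185 320.39198257570223 198.60953724740122 [[-0.013, -0.993, 0.116, 0.422], [-1.0, 0.014, 0.007, -0.084], [-0.008, -0.116, -0.993, 1.16], [0.0, 0.0, 0.0, 1.0]]
wrist 288.4722759967919 324.4401481132287 199.90613328893028 [[0.332, -0.902, -0.277, 0.275], [-0.943, -0.317, -0.097, -0.538], [-0.001, 0.294, -0.956, 0.384], [0.0, 0.0, 0.0, 1.0]]
{'t': 0.15, 'q': array([-1.31941960e+00,  1.31012539e-01,  1.48903627e+00, -1.92172377e-06,
        1.52294913e+00, -8.53879640e-02]), 'dq': array([-0.00072949, -0.00164858,  0.00040723,  0.00152231, -0.0001599 ,
        0.00088189]), 'joint_torque': array([ 3.32813233e-04, -5.60477543e+01, -4.92333949e+01,  7.67656602e-02,
        3.05952807e-02, -6.15637487e-05]), 'tool_pos': array([ 0.19824748, -0.56612704,  0.40390944]), 'orientation': array([-3.09578108e+00, -5.26258046e-01,  1.85915661e-04]), 'force': array([-1.00816884,  0.50190453, -0.15874561]), 'wrist_torque': array([0.05016525, 0.01880494, 0.02056467]), 'gripper_force': 0.0, 'opening': 0.09296751212739984}
```

View pics/top0.png

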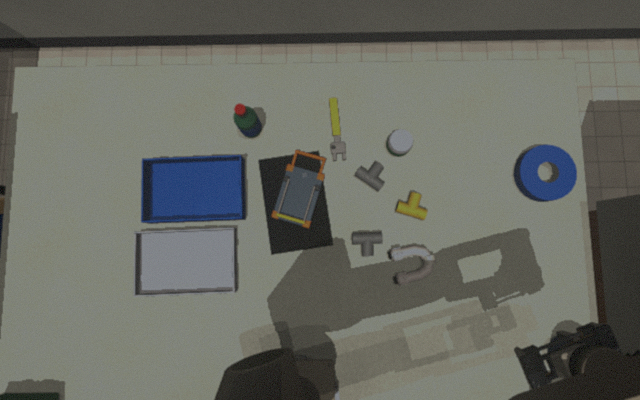

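View pics/scene0.png

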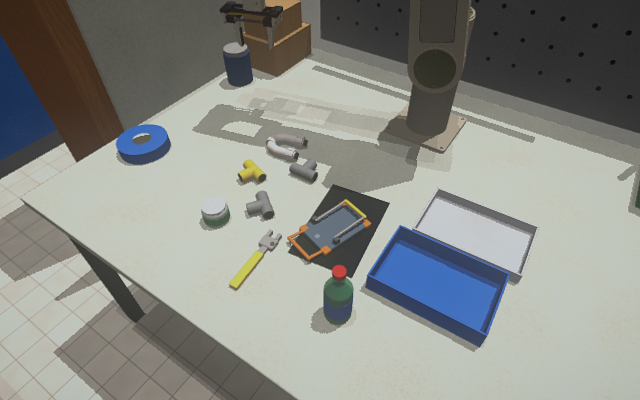

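Top view: blue bin (193,188), tray (187,261), mat (295,200) with the tablet on it (handle about (309,155), yellow foot (292,221)). There are grey tees at (371,176) and (367,241), and the white trap at (412,264). The yellow tee at (412,207) is a look-alike, so I'll leave it. No levers are visible yet. Next I'll enlarge the tablet area.

```bash
python3 - <<'E'
from h import *
t=load('top0');s=load('scene0')
a=cv2.resize(t['image'][140:260,250:350],None,fx=4,fy=4,interpolation=cv2.INTER_CUBIC)
b=cv2.resize(s['image'][180:280,285:395],None,fx=3.6,fy=3.6,interpolation=cv2.INTER_CUBIC)
im=np.zeros((480,800,3),np.uint8); im[:480,:400]=a; im[:360,400:796]=b
im=np.clip(im*1.5,0,255).astype(np.uint8)
cv2.imwrite('pics/tab.png',im[:,:,::-1])
for n,p in dict(binA=(143,156),binB=(244,155),binC=(245,221),binD=(142,222)).items(): print(n,onz(t,*p,.055))
for n,p in dict(trA=(136,229),trB=(238,227),trC=(236,292),trD=(135,294)).items(): print(n,onz(t,*p,.035))
for n,p in dict(mA=(260,159),mB=(320,151),mC=(332,246),mD=(272,254)).items(): print(n,onz(t,*p,.003))
for n,p in dict(teeb=(371,176),teea=(367,241),trap=(412,264),han=(309,155),foot=(292,221)).items(): print(n,onz(t,*p,.02))
E
```

```text
binA [0.67941032 0.42141625 0.055     ]
binB [0.6780063  0.13644667 0.055     ]
binC [0.49226051 0.13201614 0.055     ]
binD [0.493383   0.41706069 0.055     ]
trA [0.47522914 0.44228524 0.035     ]
trB [0.47696139 0.15544005 0.035     ]
trC [0.29834896 0.15903809 0.035     ]
trD [0.29635113 0.43783242 0.035     ]
mA [0.67733604 0.09960504 0.003     ]
mB [ 0.69868638 -0.07711417  0.003     ]
mC [ 0.42054916 -0.10784609  0.003     ]
mD [0.4000862  0.06404878 0.003     ]
teeb [ 0.61901043 -0.22292826  0.02      ]
teea [ 0.43329293 -0.20648952  0.02      ]
trap [ 0.36756205 -0.33072608  0.02      ]
han [ 0.68327436 -0.04519182  0.02      ]
foot [0.49264954 0.00503458 0.02      ]
```

View pics/tab.png

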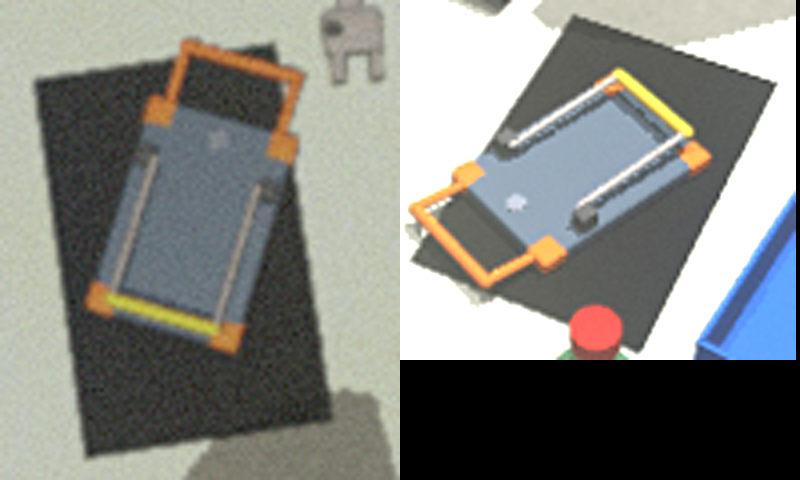

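The crop shows the tablet's handle bar from (188,45) to (298,76) in the left panel and the foot bar from (108,299) to (217,330). The same ends show at (488,281)/(416,210) and (690,131)/(618,73) in the right panel. I'll triangulate these.

```bash
python3 - <<'E'
from h import *
t=load('top0');s=load('scene0')
A=lambda x,y:(250+x/4-.375,140+y/4-.375); B=lambda x,y:(285+(x-400)/3.6-.36,180+y/3.6-.36)
P={}
for n,a,b in(('hL',(188,45),(488,281)),('hR',(298,76),(416,210)),('fL',(108,299),(690,131)),('fR',(217,330),(618,73))):
    P[n],e=tri(t,A(*a),s,B(*b)); print(n,P[n].round(4),round(e,4))
h=(P['hL']+P['hR'])/2;f=(P['fL']+P['fR'])/2
d=h-f; print('h',h,'f',f,'len',np.linalg.norm(d[:2]),'yaw',np.degrees(np.arctan2(d[1],d[0])))
for a,b in(('hL','hR'),('fL','fR')):
    e=P[a]-P[b]; print(np.linalg.norm(e),np.degrees(np.arctan2(-e[0],e[1])))
st=read_state(); Rt=R.from_rotvec(st['orientation']).as_matrix(); print(Rt.round(3))
c=load('wrist0'); print((Rt.T@(c['T'][:3,3]-st['tool_pos'])).round(3),(Rt.T@c['T'][:3,:3]).round(3))
E
```

```text
hL [ 0.6954 -0.0083  0.0197] 0.0019
hR [ 0.6718 -0.0881  0.018 ] 0.0013
fL [0.5108 0.0469 0.0366] 0.0001
fR [ 0.4881 -0.0295  0.0349] 0.0
h [ 0.68360561 -0.04818332  0.01885448] f [0.49945763 0.00873191 0.03574405] len 0.19274289455896376 yaw -17.174983026020517
0.08325085911264334 -16.435587177620437
0.0796917653068832 -16.51063749222058
[[ 0.944  0.33  -0.   ]
 [ 0.33  -0.944  0.001]
 [ 0.    -0.001 -1.   ]]
[ 0.082 -0.001  0.02 ] [[ 0.001 -0.956 -0.294]
 [ 1.     0.001  0.001]
 [-0.001 -0.294  0.956]]
```

The measured heights check out: handle at 19 mm and foot about 35 mm (nearly folded), 193 mm apart, yaw about -16.8°. I'll move above the foot.

Emit:
{"api": "arm_command", "payload": {
  "increments": [
    [0.79,-0.74,0,0,0,0],
    [0.79,-0.74,0,0,0,0],
    [0.79,-0.74,0,0,0,0],
    [0.79,-0.74,0,0,0,0],
    [0.79,-0.74,0,0,0,0]
  ],
  "fingers": -1
}}

```text
t: 0.78
tool_pos: [0.2993, -0.3729, 0.4048]
orientation: [3.096, 0.531, 0.0]
force: [0.3, 0.7, -0.8]
opening: 0.0929
gripper_force: 0.0
```

Emit:
{"api": "arm_command", "payload": {
  "increments": [
    [0.79,-0.74,0,0,0,0],
    [0.79,-0.74,0,0,0,0],
    [0.79,-0.74,0,0,0,0],
    [0.79,-0.74,0,0,0,0],
    [0.79,-0.74,0,0,0,0]
  ]
}}

```text
t: 1.4
tool_pos: [0.3993, -0.1819, 0.4047]
orientation: [3.096, 0.531, -0.0]
force: [-0.2, -0.9, -0.4]
opening: 0.0928
gripper_force: 0.0
```

Emit:
{"api": "arm_command", "payload": {
  "increments": [
    [0.79,-0.74,0,0,0,0],
    [0.79,-0.74,0,0,0,0],
    [0.79,-0.74,0,0,0,0],
    [0.79,-0.74,0,0,0,0],
    [0.79,-0.74,0,0,0,0]
  ]
}}

```text
t: 2.02
tool_pos: [0.4997, 0.0092, 0.4043]
orientation: [3.097, 0.529, -0.001]
force: [-0.7, 0.2, -0.2]
opening: 0.0929
gripper_force: 0.0
```

Emit:
{"api": "arm_command", "payload": {
  "increments": [
    [0,0,0,0,0,-0.06],
    [0,0,0,0,0,-0.12],
    [0,0,0,0,0,-0.18],
    [0,0,0,0,0,-0.24],
    [0,0,0,0,0,-0.297]
  ]
}}

```text
t: 2.65
tool_pos: [0.4988, 0.0067, 0.4046]
orientation: [2.526, 1.868, -0.001]
force: [0.1, 0.3, 0.1]
opening: 0.093
gripper_force: 0.0
```

```bash
cat >> h.py <<'E'
def plan(g,az=None,pitch=0):
    """print row numbers to bring the grasp point to g, tool x azimuth az (deg), tool down, tipped by pitch deg about tool x"""
    st=read_state(); R0=R.from_rotvec(st['orientation']).as_matrix()
    if az is None: R1=R0
    else:
        a=np.radians(az); x=np.array([np.cos(a),np.sin(a),0]); z=np.array([0,0,-1.]); R1=np.c_[x,np.cross(z,x),z]@R.from_rotvec([np.radians(pitch),0,0]).as_matrix()
    p=np.array(g)-.167*R1[:,2]; d=R0.T@(p-st['tool_pos'])/.2; r=R.from_matrix(R0.T@R1).as_rotvec()/np.pi
    print('plan',np.r_[d,r].round(3).tolist(),'dist',(np.linalg.norm(d)*.2).round(3))
def where():
    st=read_state(); R0=R.from_rotvec(st['orientation']).as_matrix(); g=st['tool_pos']+.167*R0[:,2]
    print('t',round(st['t'],2),'g',g.round(4),'az',np.degrees(np.arctan2(R0[1,0],R0[0,0])).round(2),'zz',R0[2,2].round(4),'open',round(st['opening'],4),'gf',round(st['gripper_force'],1),'F',st['force'].round(1),'q',st['q'].round(2)); return g
E
python3 - <<'E'
from h import *
where(); c=snap('wrist','w1'); snap('top','top1'); snap('scene','scene1')
im=np.vstack([c['image'],]); cv2.imwrite('pics/w1v.png',cv2.resize(im,(800,500))[:,:,::-1])
E
```

```text
t 2.65 g [0.4987 0.0066 0.2376] az 72.96 zz -1.0 open 0.093 gf 0.0 F [0.1 0.3 0.1] q [-0.09 -0.15  1.76 -0.    1.52  0.21]
```

View pics/w1v.png

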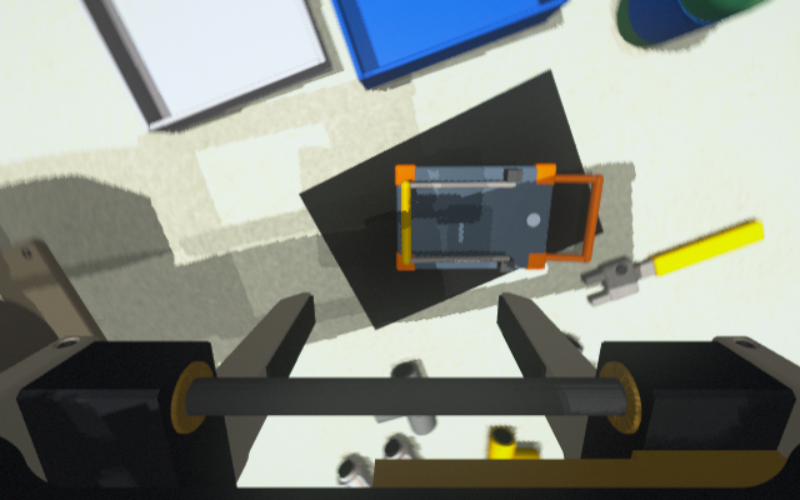

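The wrist view shows the tablet square to the tool: foot bar from (405,181) to (406,263) and handle bar from (598,178) to (590,260), in the 800-wide picture.

```bash
python3 - <<'E'
from h import *
w=load('w1');t=load('top0')
im=w['image'];hsv=cv2.cvtColor(im,cv2.COLOR_RGB2HSV)
m=cv2.inRange(hsv,(22,120,60),(34,255,255)); m[:, :300]=0; m[:,345:]=0; m[230:]=0; m[:130]=0
ys,xs=np.nonzero(m); r=cv2.minAreaRect(np.c_[xs,ys].astype(np.float32)); b=cv2.boxPoints(r); print(r)
i=np.argsort(b[:,1]); e1=b[i[:2]].mean(0); e2=b[i[2:]].mean(0); print(e1,e2)
A=lambda x,y:(250+x/4-.375,140+y/4-.375)
for p,a in((e1,(108,299)),(e2,(217,330))): print('foot',tri(w,p,t,A(*a)),onz(w,*p,.033))
for p,a in(((478.5,142.5),(188,45)),((472,208),(298,76))): print('han',tri(w,p,t,A(*a)),onz(w,*p,.019))
f=(onz(w,*e1,.033)+onz(w,*e2,.033))/2; print('f',f)
plan([f[0],f[1],.08],73.2)
E
```

```text
((324.5, 178.0), (66.0, 7.0), 90.0)
[324.5 145. ] [324.5 211. ]
foot (array([0.51117671, 0.04754731, 0.03093527]), np.float64(0.0001472860748293377)) [0.51114896 0.04781668 0.033     ]
foot (array([ 0.48760222, -0.02974262,  0.04206307]), np.float64(0.00015230941853488982)) [ 0.48658179 -0.03275711  0.033     ]
han (array([ 0.69807581, -0.00865662,  0.01315488]), np.float64(0.0006953229894594295)) [ 0.69574153 -0.00691858  0.019     ]
han (array([ 0.67177766, -0.08846347,  0.02497395]), np.float64(0.0014095472870289465)) [ 0.6752616  -0.09107416  0.019     ]
f [0.49886537 0.00752978 0.033     ]
plan [0.001, -0.0, 0.788, -0.0, 0.0, -0.004] dist 0.158
```

Emit:
{"api": "arm_command", "payload": {
  "increments": [
    [0,0,0.25,0,0,-0.002],
    [0,0,0.5,0,0,-0.002],
    [0,0,0.75,0,0,-0.002],
    [0.002,0.002,0.9,0,0,-0.002],
    [0.002,0.002,0.978,0,0,-0.002]
  ],
  "fingers": 0.14,
  "force": 8
}}

```text
t: 3.42
tool_pos: [0.4986, 0.0088, 0.2072]
orientation: [-2.526, -1.864, 0.004]
force: [0.6, 0.2, -0.2]
opening: 0.0474
gripper_force: 0.0
```

```bash
python3 - <<'E'
from h import *
where(); c=snap('wrist','w2'); cv2.imwrite('pics/w2v.png',cv2.resize(c['image'][100:300,150:500],None,fx=2,fy=2)[:,:,::-1])
E
```

```text
t 3.42 g [0.4981 0.0087 0.0402] az 72.85 zz -1.0 open 0.0474 gf 0.0 F [ 0.6  0.2 -0.2] q [-0.09  0.05  1.95 -0.    1.14  0.21]
```

View pics/w2v.png

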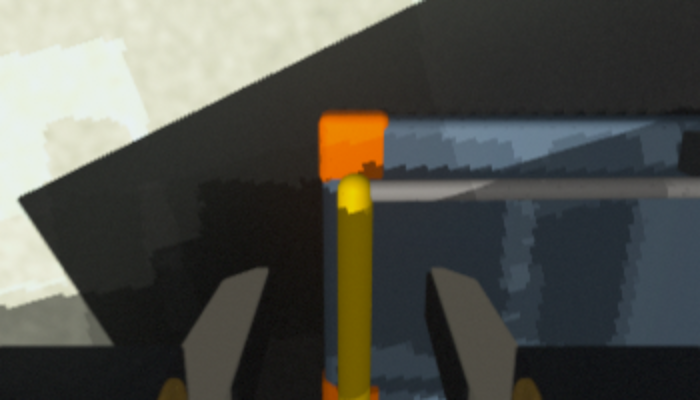

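Emit:
{"api": "arm_command", "payload": {
  "increments": [
    [0,0,0,0,0,0],
    [0,0,0,0,0,0],
    [0,0,0,0,0,0],
    [0,0,0,0,0,0],
    [0,0,0,0,0,0]
  ],
  "fingers": 1,
  "force": 8
}}

```text
t: 4.1
tool_pos: [0.4998, 0.0097, 0.2097]
orientation: [2.523, 1.871, 0.002]
force: [2.1, 0.4, 0.0]
opening: 0.0095
gripper_force: 8.0
```

Emit:
{"api": "arm_command", "payload": {
  "increments": [
    [0.004,0.01,-0.073,0,0,0],
    [0.004,0.029,-0.144,0,0,0],
    [0.004,0.058,-0.211,0,0,0],
    [0.004,0.097,-0.274,0,0,0],
    [0.004,0.14,-0.326,0,0,0]
  ]
}}

```text
t: 4.72
tool_pos: [0.527, 0.0022, 0.2757]
orientation: [-2.523, -1.871, -0.0]
force: [-4.7, 1.8, 2.4]
opening: 0.0097
gripper_force: 8.0
```

```bash
python3 - <<'E'
from h import *
where(); c=snap('wrist','w3'); s=snap('scene','s3')['image'][140:290,260:420]
im=np.zeros((600,800,3),np.uint8); im[:300,:525]=cv2.resize(c['image'][100:300,150:500],(525,300)); im[300:600,:320]=cv2.resize(s,(320,300)); cv2.imwrite('pics/w3v.png',im[:,:,::-1])
E
```

```text
t 4.72 g [0.527  0.0023 0.1087] az 73.12 zz -1.0 open 0.0097 gf 8.0 F [-4.7  1.8  2.4] q [-0.09  0.04  1.83  0.    1.28  0.2 ]
```

View pics/w3v.png

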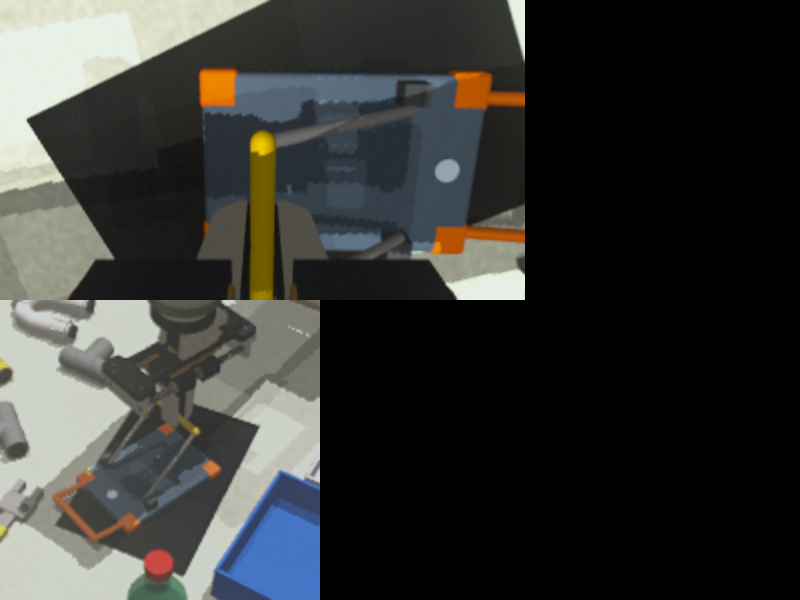

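The kickstand is out: the wires rise from the hinges to the yellow bar at (262,140), held at about 103 mm, which is the stop. I'll release and move above the handle.

Emit:
{"api": "arm_command", "payload": {
  "increments": [
    [0,0,0,0,0,0],
    [0,0,0,0,0,0],
    [0,0,0,0,0,0],
    [0,0,0,0,0,0],
    [0,0,0,0,0,0]
  ],
  "fingers": 0.1
}}

```text
t: 5.45
tool_pos: [0.5264, 0.0023, 0.2743]
orientation: [-2.523, -1.871, 0.0]
force: [0.8, 0.6, -0.3]
opening: 0.0422
gripper_force: 0.0
```

Emit:
{"api": "arm_command", "payload": {
  "increments": [
    [0,0,-0.1,0,0,0],
    [0,0,-0.3,0,0,0],
    [0,0,-0.5,0,0,0],
    [0,0,-0.6,0,0,0],
    [0,0,-0.6,0,0,0]
  ]
}}

```text
t: 6.08
tool_pos: [0.5269, 0.0023, 0.3956]
orientation: [2.522, 1.87, 0.003]
force: [0.0, 0.8, -0.9]
opening: 0.0417
gripper_force: 0.0
```

Emit:
{"api": "arm_command", "payload": {
  "increments": [
    [0,0.3,0,0,0,0],
    [0,0.6,0,0,0,0],
    [-0.015,0.825,0,0,0,0],
    [-0.015,0.825,0,0,0,0],
    [-0.015,0.825,0,0,0,0]
  ]
}}

```text
t: 6.7
tool_pos: [0.683, -0.0484, 0.3917]
orientation: [-2.521, -1.869, 0.004]
force: [-0.1, -0.1, 0.5]
opening: 0.0419
gripper_force: 0.0
```

```bash
python3 - <<'E'
from h import *
where(); c=snap('wrist','w4');t=snap('top','t4')
def bar(c,box,lo,hi):
    x0,y0,x1,y1=box; m=cv2.inRange(cv2.cvtColor(c['image'],cv2.COLOR_RGB2HSV),lo,hi)
    n,l,s,ce=cv2.connectedComponentsWithStats(m[y0:y1,x0:x1])
    return [(s[i][:4]+[x0,y0,0,0],s[i][4]) for i in range(1,n) if s[i][4]>30]
print(bar(c,(0,0,640,300),(5,150,60),(18,255,255)),bar(c,(0,0,640,300),(22,120,60),(34,255,255)))
for p in [proj(c,(.6954,-.008,.019)),proj(c,(.672,-.088,.019))]: print(p)
im=c['image'][60:300,150:550]; cv2.imwrite('pics/w4v.png',cv2.resize(im,None,fx=2,fy=2)[:,:,::-1])
E
```

```text
t 6.7 g [ 0.6823 -0.0483  0.2247] az 73.11 zz -1.0 open 0.0419 gf 0.0 F [-0.1 -0.1  0.5] q [-0.15  0.37  1.24  0.    1.54  0.15]
[(array([162, 131,  20,  19]), np.int32(114)), (array([278, 133,  55,  88]), np.int32(1433)), (array([173, 204,  18,  16]), np.int32(205))] [(array([149, 153,  24,  84]), np.int32(988)), (array([383, 182,  90,  46]), np.int32(1691))]
[325.96690952 145.6461796 ]
[326.43262183 210.737573  ]
```

View pics/w4v.png

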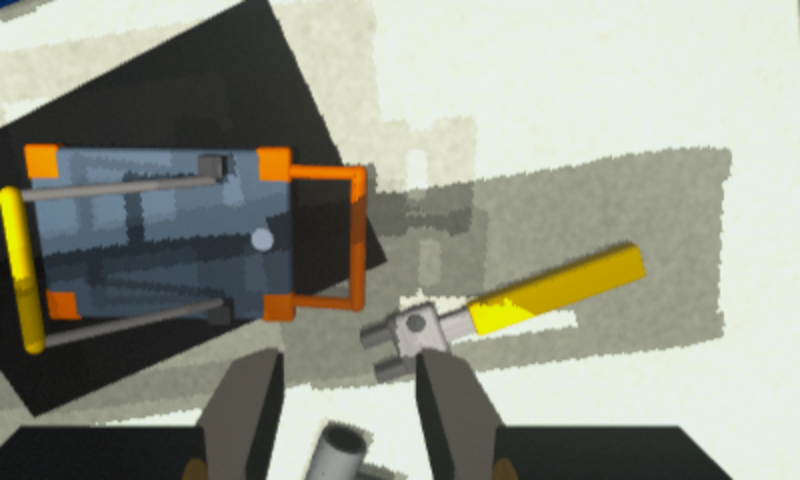

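The handle bar is at about (358,235) in the crop, 3 mm further than before. The spanner is clear of the finger path. I'll descend and pinch.

Emit:
{"api": "arm_command", "payload": {
  "increments": [
    [0,0.019,0.25,0,0,0],
    [0,0.019,0.5,0,0,0],
    [0,0.019,0.75,0,0,0],
    [0,0.019,0.9,0,0,0],
    [0,0.019,0.985,0,0,0]
  ],
  "fingers": 0.1
}}

```text
t: 7.42
tool_pos: [0.6859, -0.049, 0.1961]
orientation: [-2.522, -1.871, 0.002]
force: [-0.6, -0.5, 0.3]
opening: 0.0417
gripper_force: 0.0
```

Emit:
{"api": "arm_command", "payload": {
  "increments": [
    [0,0,0,0,0,0],
    [0,0,0,0,0,0],
    [0,0,0,0,0,0],
    [0,0,0,0,0,0],
    [0,0,0,0,0,0]
  ],
  "fingers": 1,
  "force": 14
}}

```text
t: 8.05
tool_pos: [0.6874, -0.0495, 0.1989]
orientation: [2.523, 1.871, 0.001]
force: [-4.0, 1.3, 6.9]
opening: 0.0095
gripper_force: 14.0
```

```bash
python3 - <<'E'
from h import *
where()
E
```

```text
t 8.05 g [ 0.6875 -0.0495  0.0319] az 73.12 zz -1.0 open 0.0095 gf 14.0 F [-4.   1.3  6.9] q [-0.15  0.53  1.38  0.    1.22  0.15]
```

Emit:
{"api": "arm_command", "payload": {
  "increments": [
    [0,0,0,0,0,0],
    [0,0,0,0,0,0],
    [0,0,0,0,0,0],
    [0,0,0,0,0,0],
    [0,0,0,0,0,0]
  ],
  "fingers": 0.4
}}

```text
t: 8.68
tool_pos: [0.6871, -0.0496, 0.1972]
orientation: [-2.523, -1.871, 0.0]
force: [-0.1, -0.6, -0.4]
opening: 0.0278
gripper_force: 0.0
```

```bash
python3 - <<'E'
from h import *
where()
c=snap('wrist','w5'); s=snap('scene','s5')
im=np.zeros((600,800,3),np.uint8); im[:300,:525]=cv2.resize(c['image'][100:300,150:500],(525,300)); im[300:600,:320]=cv2.resize(s['image'][170:270,260:366],(320,300)); cv2.imwrite('pics/w5v.png',im[:,:,::-1])
E
```

```text
t 8.68 g [ 0.6871 -0.0496  0.0302] az 73.12 zz -1.0 open 0.0278 gf 0.0 F [-0.1 -0.6 -0.4] q [-0.15  0.53  1.39  0.    1.22  0.15]
```

View pics/w5v.png

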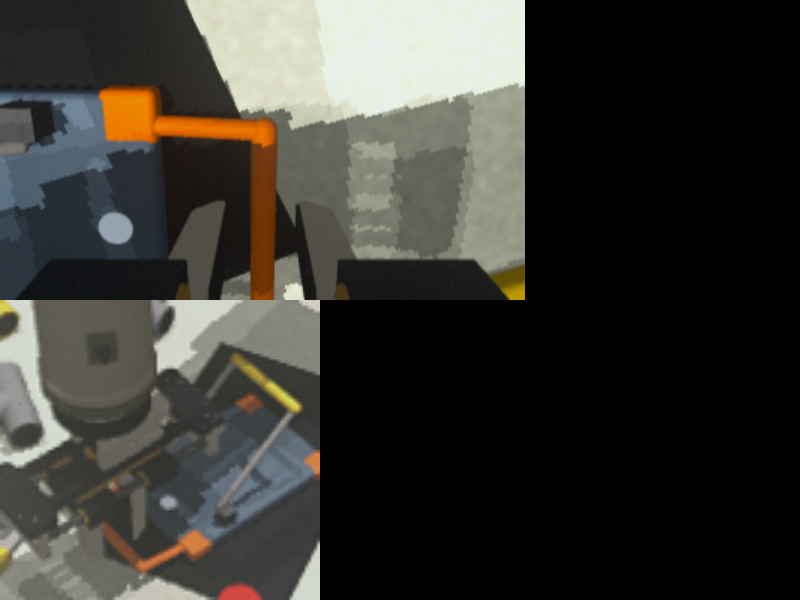

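The bar at (262,200) sits well between the fingers and the tool is a bit high (30 mm). I'll go 5 mm lower and pinch.

Emit:
{"api": "arm_command", "payload": {
  "increments": [
    [0,0,0.012,0,0,0],
    [0,0,0.025,0,0,0],
    [0,0,0.025,0,0,0],
    [0,0,0.025,0,0,0],
    [0,0,0.025,0,0,0]
  ],
  "fingers": 0.4
}}

```text
t: 9.4
tool_pos: [0.6872, -0.0496, 0.1924]
orientation: [2.523, 1.871, 0.0]
force: [-0.1, 0.4, -0.4]
opening: 0.0283
gripper_force: 0.0
```

Emit:
{"api": "arm_command", "payload": {
  "increments": [
    [0,0,0,0,0,0],
    [0,0,0,0,0,0],
    [0,0,0,0,0,0],
    [0,0,0,0,0,0],
    [0,0,0,0,0,0]
  ],
  "fingers": 1,
  "force": 14
}}

```text
t: 10.02
tool_pos: [0.6872, -0.0496, 0.1924]
orientation: [2.523, 1.871, 0.0]
force: [1.8, 0.0, -0.4]
opening: 0.009
gripper_force: 14.0
```

```bash
python3 - <<'E'
from h import *
where()
E
```

```text
t 10.03 g [ 0.6872 -0.0496  0.0254] az 73.12 zz -1.0 open 0.009 gf 14.0 F [ 1.8  0.  -0.4] q [-0.15  0.54  1.39  0.    1.21  0.15]
```

Emit:
{"api": "arm_command", "payload": {
  "increments": [
    [0,-0.012,-0.096,0,0,0],
    [0,-0.042,-0.216,0,0,0],
    [0,-0.085,-0.332,0,0,0],
    [0,-0.142,-0.442,0,0,0],
    [0,-0.212,-0.544,0,0,0]
  ]
}}

```text
t: 10.65
tool_pos: [0.646, -0.0371, 0.303]
orientation: [2.523, 1.871, 0.001]
force: [-0.2, 0.3, -4.2]
opening: 0.0091
gripper_force: 14.0
```

```bash
cat >> h.py <<'E'
def blobs(c,lo,hi,amin=40,box=(0,0,640,400)):
    x0,y0,x1,y1=box; m=cv2.inRange(cv2.cvtColor(c['image'],cv2.COLOR_RGB2HSV),lo,hi)[y0:y1,x0:x1]
    n,l,s,ce=cv2.connectedComponentsWithStats(m); out=[]
    for i in range(1,n):
        if s[i][4]>=amin: out.append((s[i][4],(ce[i]+[x0,y0]).round(1).tolist(),(s[i][:4]+[x0,y0,0,0]).tolist()))
    return sorted(out,reverse=True)
OR=((5,150,60),(18,255,255)); YE=((22,120,60),(34,255,255))
E
python3 - <<'E'
from h import *
where(); c=snap('scene','s6'); print(blobs(c,*OR)); print(blobs(c,*YE)); print(proj(c,[.6448,-.036,.125]))
E
```

```text
t 10.65 g [ 0.6461 -0.0371  0.136 ] az 73.12 zz -1.0 open 0.0091 gf 14.0 F [-0.2  0.3 -4.2] q [-0.14  0.32  1.46  0.    1.36  0.16]
[(np.int32(370), [23.8, 8.2], [0, 0, 52, 31]), (np.int32(116), [326.7, 223.2], [311, 214, 28, 16])]
[(np.int32(359), [245.5, 269.4], [230, 251, 33, 38]), (np.int32(270), [250.4, 170.0], [239, 159, 26, 20]), (np.int32(82), [364.7, 186.4], [354, 178, 22, 18])]
[309.88133275 212.25623249]
```

Emit:
{"api": "arm_command", "payload": {
  "increments": [
    [0,-0.082,-0.093,0,0,0],
    [0,-0.188,-0.186,0,0,0],
    [0,-0.307,-0.262,0,0,0],
    [0,-0.435,-0.322,0,0,0],
    [0,-0.57,-0.364,0,0,0]
  ]
}}

```text
t: 11.32
tool_pos: [0.5374, -0.004, 0.3769]
orientation: [2.521, 1.869, 0.006]
force: [1.6, 0.9, 2.2]
opening: 0.0094
gripper_force: 14.0
```

```bash
python3 - <<'E'
from h import *
where(); c=snap('scene','s7'); t=snap('top','t7'); w=snap('wrist','w7')
im=np.zeros((600,800,3),np.uint8); im[:300,:480]=cv2.resize(w['image'],(480,300)); im[300:600,:375]=cv2.resize(c['image'][100:260,250:450],(375,300)); im[300:,400:775]=cv2.resize(t['image'][120:280,210:410],(375,300)); cv2.imwrite('pics/v7.png',im[:,:,::-1])
E
```

```text
t 11.32 g [ 0.5383 -0.004   0.2099] az 73.12 zz -1.0 open 0.0094 gf 14.0 F [1.6 0.9 2.2] q [-0.1  -0.03  1.7   0.    1.46  0.19]
```

View pics/v7.png

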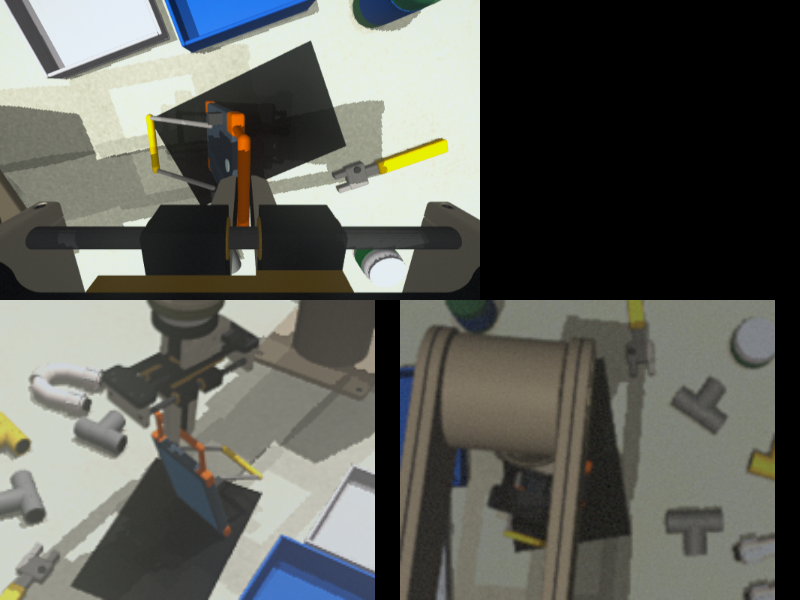

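The tablet is up near vertical, screen away, kickstand to the robot side (yellow bar at (152,140) top panel), above the near part of the mat. I'll lift slightly and shift it forward to the mat centre.

Emit:
{"api": "arm_command", "payload": {
  "increments": [
    [0,0,-0.05,0,0,0],
    [0,0.03,-0.09,0,0,0],
    [0,0.09,-0.09,0,0,0],
    [0,0.15,-0.09,0,0,0],
    [0,0.2,-0.09,0,0,0]
  ],
  "force": 16
}}

```text
t: 12.1
tool_pos: [0.5766, -0.0162, 0.391]
orientation: [-2.523, -1.87, 0.002]
force: [0.4, 1.0, -6.5]
opening: 0.0097
gripper_force: 16.0
```

Emit:
{"api": "arm_command", "payload": {
  "increments": [
    [0,0.008,0,0,0,0],
    [0,0.008,0,0,0,0],
    [0,0.008,0,0,0,0],
    [0,0.008,0,0,0,0],
    [0,0.008,0,0,0,0]
  ]
}}

```text
t: 12.72
tool_pos: [0.5771, -0.0162, 0.3921]
orientation: [2.523, 1.871, 0.0]
force: [-0.2, 0.9, -6.2]
opening: 0.0095
gripper_force: 16.0
```

```bash
python3 - <<'E'
from h import *
where(); c=snap('scene','s8'); w=snap('wrist','w8'); print(blobs(c,*YE),blobs(w,*YE),blobs(c,*OR),blobs(w,*OR))
E
```

```text
t 12.72 g [ 0.5772 -0.0162  0.2251] az 73.12 zz -1.0 open 0.0095 gf 16.0 F [-0.2  0.9 -6.2] q [-0.12  0.08  1.57 -0.    1.5   0.18]
[(np.int32(369), [245.4, 269.8], [230, 251, 33, 38]), (np.int32(265), [250.3, 169.9], [239, 159, 26, 20]), (np.int32(90), [358.9, 199.4], [349, 191, 22, 19])] [(np.int32(1759), [510.3, 203.7], [463, 181, 93, 47]), (np.int32(658), [238.2, 186.0], [231, 150, 15, 75]), (np.int32(50), [339.3, 360.8], [338, 353, 5, 15]), (np.int32(44), [374.9, 377.3], [366, 372, 16, 11])] [(np.int32(584), [21.4, 11.0], [0, 0, 55, 34])] [(np.int32(2622), [325.2, 220.8], [316, 148, 23, 154]), (np.int32(44), [311.3, 137.4], [307, 134, 12, 15])]
```

```bash
python3 - <<'E'
from h import *
c=load('s8');w=load('w8'); f,e=tri(c,(358.9,199.4),w,(238.2,187.5)); print(f,e)
g=np.array([.5772,-.0162,.2191]); u=np.array([np.cos(np.radians(-16.9)),np.sin(np.radians(-16.9)),0])
d=f-g; a=d@u; print('along u',a,'dz',d[2])
# tablet frame foot-handle = (-164,+82): angle
ang=np.degrees(np.arctan2(d[2],a)-np.arctan2(.082,-.164)); print('tilt from flat',ang%360)
E
```

```text
[0.48433967 0.01145793 0.05723208] 0.0008976198265345505
along u -0.09689024765874638 dz -0.1618679201884853
tilt from flat 85.66132556941028
```

Emit:
{"api": "arm_command", "payload": {
  "increments": [
    [0,0.03,0,0,0,0],
    [0,0.07,0,0,0,0],
    [0,0.11,0,0,0,0],
    [0,0.137,0,0,0,0],
    [0,0.137,0,0,0,0]
  ]
}}

```text
t: 13.45
tool_pos: [0.6039, -0.0244, 0.3917]
orientation: [-2.524, -1.871, 0.0]
force: [-0.3, 0.7, -5.2]
opening: 0.0094
gripper_force: 16.0
```

Emit:
{"api": "arm_command", "payload": {
  "increments": [
    [0,0,0.02,0,0,0],
    [0,0,0.04,0,0,0],
    [0,0,0.06,0,0,0],
    [0,0,0.072,0,0,0],
    [0,0,0.072,0,0,0]
  ]
}}

```text
t: 14.08
tool_pos: [0.6049, -0.0244, 0.3829]
orientation: [2.518, 1.867, 0.011]
force: [0.9, -0.4, 15.4]
opening: 0.0095
gripper_force: 16.0
```

```bash
python3 - <<'E'
from h import *
where()
E
```

```text
t 14.07 g [ 0.6066 -0.0246  0.2159] az 73.12 zz -1.0 open 0.0095 gf 16.0 F [ 0.9 -0.4 15.4] q [-0.12  0.15  1.51 -0.    1.47  0.17]
```

Emit:
{"api": "arm_command", "payload": {
  "increments": [
    [0,-0.07,-0.018,0,0,0],
    [0,-0.16,-0.013,0,0,0],
    [0,-0.245,0,0,0,0],
    [0,-0.33,0.02,0,0,0],
    [0,-0.4,0.042,0,0,0]
  ]
}}

```text
t: 14.7
tool_pos: [0.5271, -0.0008, 0.3728]
orientation: [2.52, 1.869, 0.007]
force: [-4.0, 1.4, 13.3]
opening: 0.0092
gripper_force: 16.0
```

```bash
python3 - <<'E'
from h import *
g=where(); c=snap('scene','s9'); w=snap('wrist','w9'); b=blobs(c,*YE); d=blobs(w,*YE); print(b,d,blobs(w,*OR))
E
```

```text
t 14.7 g [ 0.5281 -0.0008  0.2058] az 73.13 zz -1.0 open 0.0092 gf 16.0 F [-4.   1.4 13.3] q [-0.1  -0.05  1.74  0.    1.45  0.2 ]
[(np.int32(384), [245.9, 269.3], [230, 251, 33, 37]), (np.int32(264), [250.3, 169.9], [239, 159, 26, 20])] [(np.int32(1996), [561.4, 208.7], [510, 185, 100, 49]), (np.int32(544), [300.6, 181.8], [296, 148, 10, 70])] [(np.int32(2836), [331.8, 219.3], [315, 149, 53, 153])]
```

```bash
python3 - <<'E'
from h import *
w=load('w9'); u=np.array([np.cos(np.radians(-16.9)),np.sin(np.radians(-16.9)),0]); g=np.array([.5281,-.0008,.196])
for z in(.008,.02,.03):
    p=onz(w,300.6,183,z); d=p-g; print(p,d@u, 'tilt',(np.degrees(np.arctan2(d[2],d@u)-np.arctan2(.082,-.164)))%360)
im=np.zeros((600,800,3),np.uint8); im[:500,:800]=cv2.resize(w['image'],(800,500)); c=load('s9')['image']; im[350:600,:250]=cv2.resize(c[120:245,270:395],(250,250)); cv2.imwrite('pics/v9.png',im[:,:,::-1])
E
```

```text
[0.49857616 0.00633014 0.008     ] -0.030321555986962893 tilt 107.40300849350905
[0.5003448  0.00885983 0.02      ] -0.029364680962658457 tilt 107.0928000288265
[0.50181867 0.0109679  0.03      ] -0.028567285109071378 tilt 106.8005458445297
```

View pics/v9.png

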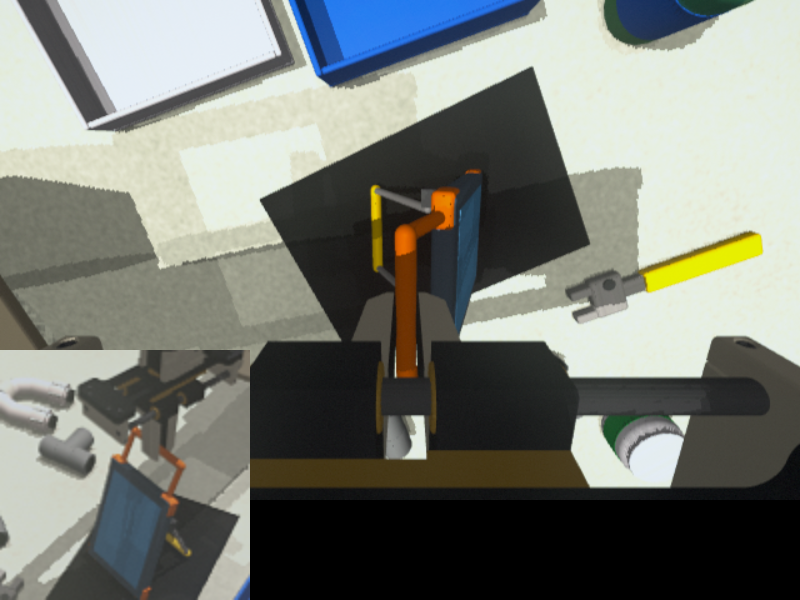

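The tablet leans back about 107°, bottom edge and kickstand on the mat, with the foot (377,230) nearly down. I'll complete the lean.

Emit:
{"api": "arm_command", "payload": {
  "increments": [
    [0,-0.03,0,0,0,0],
    [0,-0.05,0.006,0,0,0],
    [0,-0.07,0.012,0,0,0],
    [0,-0.085,0.016,0,0,0],
    [0,-0.085,0.016,0,0,0]
  ]
}}

```text
t: 15.42
tool_pos: [0.511, 0.0039, 0.3665]
orientation: [2.522, 1.87, 0.002]
force: [3.6, 0.2, 5.2]
opening: 0.0097
gripper_force: 16.0
```

```bash
python3 - <<'E'
from h import *
g=where(); w=snap('wrist','w10'); d=blobs(w,*YE); print(d,blobs(w,*OR))
y=[b for b in d if b[1][1]<240 and b[1][0]<400][0][1]
u=np.array([np.cos(np.radians(-16.9)),np.sin(np.radians(-16.9)),0]); g[2]-=.01
p=onz(w,*y,.008); d=p-g; print(p,d@u, 'tilt',(np.degrees(np.arctan2(d[2],d@u)-np.arctan2(.082,-.164)))%360)
E
```

```text
t 15.43 g [0.5113 0.0039 0.1995] az 73.12 zz -1.0 open 0.0097 gf 16.0 F [3.6 0.2 5.2] q [-0.09 -0.09  1.78 -0.    1.45  0.2 ]
[(np.int32(2086), [578.5, 209.6], [526, 186, 103, 49]), (np.int32(454), [312.9, 178.2], [309, 147, 10, 71])] [(np.int32(2898), [333.8, 218.2], [316, 150, 60, 153]), (np.int32(46), [396.9, 136.7], [390, 135, 14, 4])]
[0.49976691 0.01300626 0.008     ] -0.01366304074324358 tilt 112.2593189639457
```

Emit:
{"api": "arm_command", "payload": {
  "increments": [
    [0,0.004,0,0,0,0],
    [0,0.004,0,0,0,0],
    [0,0.004,0,0,0,0],
    [0,0.004,0,0,0,0],
    [0,0.004,0,0,0,0]
  ],
  "fingers": 0.1
}}

```text
t: 16.1
tool_pos: [0.5113, 0.0037, 0.3657]
orientation: [-2.523, -1.871, 0.001]
force: [0.4, 0.4, -0.3]
opening: 0.0417
gripper_force: 0.0
```

Emit:
{"api": "arm_command", "payload": {
  "increments": [
    [0,0,-0.05,0,0,0],
    [0,0,-0.2,0,0,0],
    [0,0,-0.4,0,0,0],
    [0,0,-0.5,0,0,0],
    [0,0,-0.5,0,0,0]
  ]
}}

```text
t: 16.73
tool_pos: [0.5118, 0.0037, 0.4678]
orientation: [2.522, 1.87, 0.004]
force: [0.8, 0.2, -0.5]
opening: 0.0422
gripper_force: 0.0
```

```bash
python3 - <<'E'
from h import *
g=where(); w=snap('wrist','w11'); t=snap('top','t11');c=snap('scene','s11'); print(blobs(w,*YE),blobs(w,*OR))
c=c['image']; im=np.zeros((600,800,3),np.uint8); im[:375,:600]=cv2.resize(w['image'],(600,375)); im[375:600,:360]=cv2.resize(c[80:280,230:550],(360,225)); cv2.imwrite('pics/v11.png',im[:,:,::-1])
E
```

```text
t 16.73 g [0.5124 0.0037 0.3008] az 73.12 zz -1.0 open 0.0422 gf 0.0 F [ 0.8  0.2 -0.5] q [-0.09 -0.13  1.63  0.    1.63  0.2 ]
[(np.int32(1213), [522.5, 189.0], [483, 170, 78, 39]), (np.int32(350), [314.9, 166.1], [311, 139, 8, 56]), (np.int32(312), [376.2, 351.3], [371, 332, 13, 37]), (np.int32(75), [394.9, 374.2], [388, 367, 13, 19]), (np.int32(61), [382.6, 376.0], [372, 368, 18, 20])] [(np.int32(1647), [334.4, 194.2], [322, 137, 39, 113])]
```

View pics/v11.png

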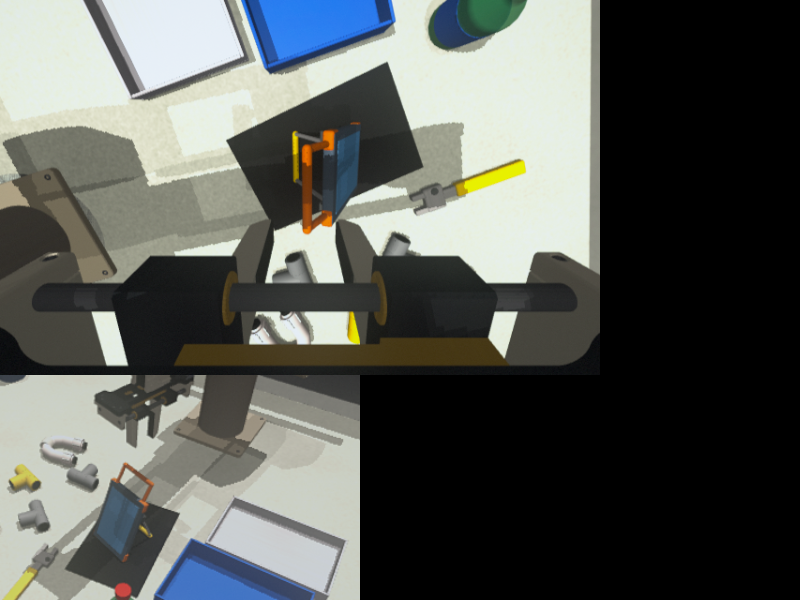

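The tablet stands by itself on the mat, handle bar from (307,150) to (308,230) and foot at (296,155). Grey tees are visible at (297,265) and (398,243), the trap at (280,325) and a yellow look-alike tee at (352,328). No levers in any view. Now over the fittings.

Emit:
{"api": "arm_command", "payload": {
  "increments": [
    [-0.2,0.05,0,0,0,0],
    [-0.4,0.1,0,0,0,0],
    [-0.665,0.17,0,0,0,0],
    [-0.665,0.17,0,0,0,0],
    [-0.665,0.17,0,0,0,0]
  ],
  "fingers": -0.5
}}

```text
t: 17.5
tool_pos: [0.5052, -0.1332, 0.4644]
orientation: [-2.522, -1.869, 0.002]
force: [1.1, -0.2, 0.1]
opening: 0.0698
gripper_force: 0.0
```

Emit:
{"api": "arm_command", "payload": {
  "increments": [
    [-0.2,0.05,0,0,0,0],
    [-0.4,0.1,0,0,0,0],
    [-0.665,0.17,0,0,0,0],
    [-0.665,0.17,0,0,0,0],
    [-0.665,0.17,0,0,0,0]
  ]
}}

```text
t: 18.12
tool_pos: [0.4996, -0.2694, 0.4654]
orientation: [-2.521, -1.872, -0.0]
force: [-0.2, -0.4, -0.4]
opening: 0.0699
gripper_force: 0.0
```

```bash
python3 - <<'E'
from h import *
where(); w=snap('wrist','w12'); t=snap('top','t12'); s=snap('scene','s12')
im=np.zeros((600,800,3),np.uint8); im[:500]=cv2.resize(w['image'],(800,500)); im[420:600,:400]=cv2.resize(t['image'][140:290,330:460],(208,240))[:180,:].repeat(1,0) if 0 else im[420:600,:400]
im[400:600,:240]=cv2.resize(t['image'][150:290,330:460],(240,200)); im[400:600,560:]=cv2.resize(s['image'][120:240,200:340],(240,200))
cv2.imwrite('pics/v12.png',im[:,:,::-1])
E
```

```text
t 18.12 g [ 0.4995 -0.2692  0.2984] az 73.17 zz -1.0 open 0.0699 gf 0.0 F [-0.2 -0.4 -0.4] q [-0.58  0.03  1.49  0.    1.63 -0.29]
```

View pics/v12.png

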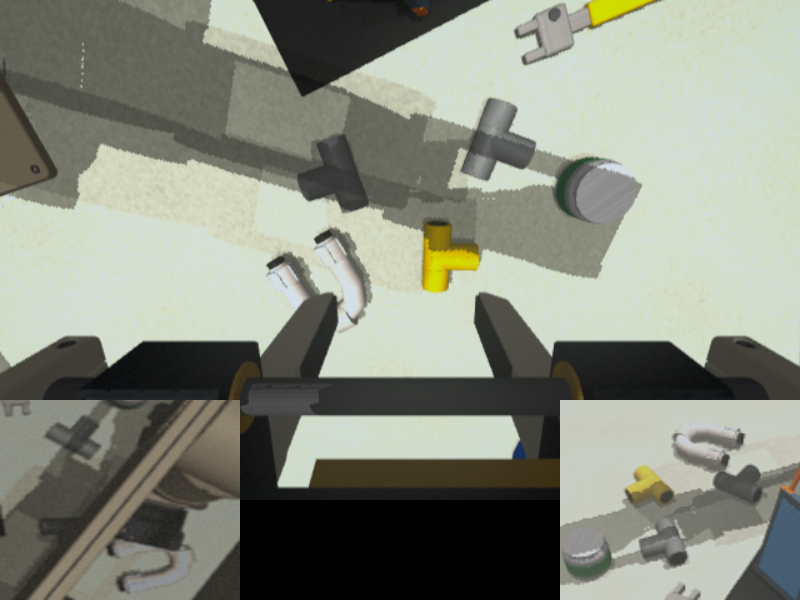

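The wrist view shows tee_b with its run from (498,103) to (479,172) and branch end (532,152), and tee_a with its run from (331,141) to (356,205) and branch end (303,187). The trap's nuts are at (328,240) and (283,270), with the bend near (345,318). The T-shaped part at (440,258) is yellow, so it's the look-alike. The two others are grey PVC and fit the description.

```bash
cat > tee.py <<'E'
from h import *
def tee(c,r1,r2,b,z=.017):
    a,d,e=[onz(c,*p,z)[:2] for p in(r1,r2,b)]; m=(a+d)/2; run=d-a; L=np.linalg.norm(run); br=e-m; n=np.array([-run[1],run[0]])/L; n*=np.sign(n@br)
    print('mid',m.round(4),'L',L.round(3),'branch',np.linalg.norm(br).round(3),'az run',np.degrees(np.arctan2(run[1],run[0])).round(1),'az n',np.degrees(np.arctan2(n[1],n[0])).round(1),'az br',np.degrees(np.arctan2(br[1],br[0])).round(1)); return m,n
E
python3 - <<'E'
from tee import *
w=load('w12');s=load('s12');k=lambda x,y:(x/1.25,y/1.25)
print('B');m,n=tee(w,k(498,103),k(479,172),k(532,152)); print('g',m+.034*n, 'tri',tri(w,k(493,137),s,(261.3,205)))
print('A');m,n=tee(w,k(331,141),k(356,205),k(303,187)); print('g',m+.034*n,'tri',tri(w,k(343,173),s,(303.8,169.8)))
print('nuts',[onz(w,*k(*p),.018).round(4) for p in((325,240),(280,266))])
where()
E
```

```text
B
mid [ 0.613  -0.2166] L 0.077 branch 0.053 az run -119.2 az n -29.2 az br -33.0
g [ 0.64266165 -0.23315638] tri (array([ 0.61998513, -0.2191242 ,  0.01936975]), np.float64(0.0046469789821948805))
A
mid [ 0.4427 -0.2065] L 0.078 branch 0.051 az run -87.6 az n -177.6 az br -179.4
g [ 0.40874904 -0.20796925] tri (array([ 0.44321977, -0.20446317,  0.02592095]), np.float64(0.0011775961116289341))
nuts [array([ 0.3938, -0.2752,  0.018 ]), array([ 0.3278, -0.2908,  0.018 ])]
t 18.27 g [ 0.4997 -0.2689  0.299 ] az 73.24 zz -1.0 open 0.0701 gf 0.0 F [0.9 0.1 0.1] q [-0.58  0.02  1.49  0.    1.63 -0.29]
```

```bash
python3 - <<'E'
from h import *
plan([.407,-.207,.16],1.5)
E
```

```text
plan [0.163, -0.533, 0.695, -0.0, -0.0, 0.399] dist 0.178
```

Emit:
{"api": "arm_command", "payload": {
  "increments": [
    [0.04,-0.13,0.15,0,0,0.055],
    [0.08,-0.26,0.3,0,0,0.11],
    [0.12,-0.4,0.45,0,0,0.165],
    [0.163,-0.533,0.6,0,0,0.22],
    [0.163,-0.533,0.695,0,0,0.275]
  ],
  "fingers": 0.02
}}

```text
t: 18.9
tool_pos: [0.4054, -0.2062, 0.3252]
orientation: [-3.075, -0.637, 0.002]
force: [-0.1, -0.3, 0.5]
opening: 0.0454
gripper_force: 0.0
```

Emit:
{"api": "arm_command", "payload": {
  "increments": [
    [0,0,0,0,0,0.05],
    [0,0,0,0,0,0.1],
    [0,0,0,0,0,0.124],
    [0,0,0,0,0,0.124],
    [0,0,0,0,0,0.124]
  ]
}}

```text
t: 19.52
tool_pos: [0.4069, -0.2079, 0.3271]
orientation: [3.141, 0.04, 0.0]
force: [-1.3, 0.7, 0.3]
opening: 0.0457
gripper_force: 0.0
```

```bash
python3 - <<'E'
from tee import *
where(); plan([.407,-.207,.021],1.5)
w=snap('wrist','w13'); im=w['image']; cv2.imwrite('pics/v13.png',cv2.resize(im,(800,500))[:,:,::-1])
E
```

```text
t 19.52 g [ 0.4069 -0.2079  0.1601] az 1.45 zz -1.0 open 0.0457 gf 0.0 F [-1.3  0.7  0.3] q [-0.58 -0.22  1.97  0.    1.39  0.96]
plan [0.001, -0.005, 0.695, 0.0, -0.0, -0.0] dist 0.139
```

View pics/v13.png

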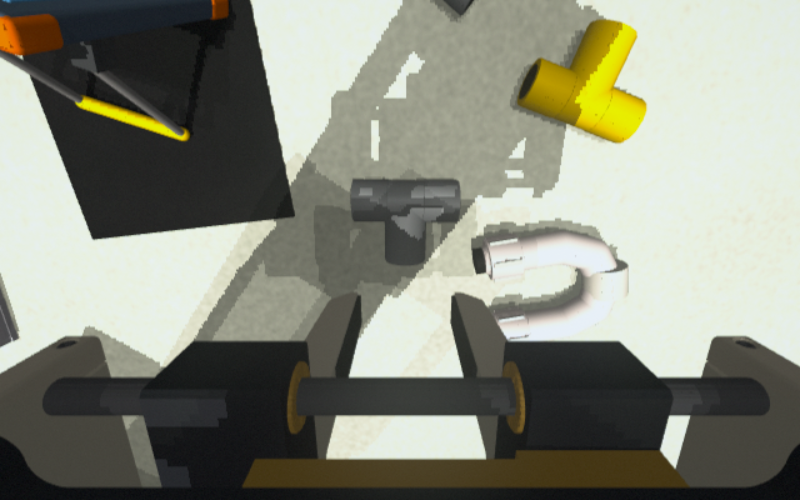

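The tee is centred between the fingers: run from (352,200) to (461,200), branch end (405,264). The trap lies at right, leg 1 at about (530,254), leg 2 at about (545,320), bend at (622,278).

```bash
python3 - <<'E'
from tee import *
w=load('w13');k=lambda x,y:(x/1.25,y/1.25)
m,n=tee(w,k(352,201),k(461,201),k(405,264)); print('g',m+.036*n)
for p in((475,260),(505,257),(540,251),(520,325),(555,318),(627,278)): print(p,onz(w,*k(*p),.016).round(4))
w2=load('w12')
print(tri(w,k(480,260),w2,k(325,235)),tri(w,k(352,201),w2,k(331,141)))
E
```

```text
mid [ 0.4409 -0.2077] L 0.088 branch 0.054 az run -88.5 az n -178.5 az br -179.8
g [ 0.40496248 -0.20867255]
(475, 260) [ 0.3919 -0.2674  0.016 ]
(505, 257) [ 0.3952 -0.2927  0.016 ]
(540, 251) [ 0.4013 -0.3217  0.016 ]
(520, 325) [ 0.3312 -0.3132  0.016 ]
(555, 318) [ 0.339  -0.3437  0.016 ]
(627, 278) [ 0.3789 -0.4004  0.016 ]
(array([ 0.41509384, -0.25664384,  0.08395204]), np.float64(0.0009768537225591362)) (array([ 0.44728855, -0.16947618,  0.0551732 ]), np.float64(0.0015621535699862573))
```

Emit:
{"api": "arm_command", "payload": {
  "increments": [
    [0.001,-0.004,0.25,0,0,0],
    [0.001,-0.004,0.5,0,0,0],
    [0.001,-0.004,0.6,0,0,0],
    [0.001,-0.004,0.66,0,0,0],
    [0.001,-0.004,0.69,0,0,0]
  ]
}}

```text
t: 20.2
tool_pos: [0.4071, -0.2077, 0.1889]
orientation: [3.141, 0.036, 0.0]
force: [0.7, -0.3, -0.5]
opening: 0.0454
gripper_force: 0.0
```

Emit:
{"api": "arm_command", "payload": {
  "increments": [
    [0,0,0,0,0,0],
    [0,0,0,0,0,0],
    [0,0,0,0,0,0],
    [0,0,0,0,0,0],
    [0,0,0,0,0,0]
  ],
  "fingers": 1,
  "force": 25
}}

```text
t: 20.82
tool_pos: [0.4073, -0.2079, 0.1897]
orientation: [3.14, 0.036, 0.002]
force: [0.5, -0.3, 5.5]
opening: 0.033
gripper_force: 25.0
```

Emit:
{"api": "arm_command", "payload": {
  "increments": [
    [0,0,-0.1,0,0,0],
    [0,0,-0.25,0,0,0],
    [0,0,-0.45,0,0,0],
    [0,0,-0.65,0,0,0],
    [0,0,-0.75,0,0,0]
  ]
}}

```text
t: 21.45
tool_pos: [0.4072, -0.2078, 0.3413]
orientation: [3.14, 0.036, 0.004]
force: [0.4, -0.5, -1.1]
opening: 0.0339
gripper_force: 25.0
```

Emit:
{"api": "arm_command", "payload": {
  "increments": [
    [0,0,-0.2,0,0,0],
    [0,0,-0.45,0,0,0],
    [0,0,-0.65,0,0,0],
    [0,0,-0.75,0,0,0],
    [0,0,-0.75,0,0,0]
  ]
}}

```text
t: 22.08
tool_pos: [0.4071, -0.2077, 0.4895]
orientation: [3.141, 0.035, 0.002]
force: [-0.3, -0.1, -1.3]
opening: 0.0334
gripper_force: 25.0
```

Emit:
{"api": "arm_command", "payload": {
  "increments": [
    [0.07,-0.18,0,0,0,0],
    [0.14,-0.36,0,0,0,0],
    [0.22,-0.55,0,0,0,0],
    [0.29,-0.74,0,0,0,0],
    [0.363,-0.92,0,0,0,0]
  ]
}}

```text
t: 22.7
tool_pos: [0.4754, -0.0206, 0.486]
orientation: [-3.141, -0.036, 0.006]
force: [0.6, -0.5, -0.6]
opening: 0.033
gripper_force: 25.0
```

Emit:
{"api": "arm_command", "payload": {
  "increments": [
    [0.07,-0.18,0,0,0,0],
    [0.14,-0.36,0,0,0,0],
    [0.22,-0.55,0,0,0,0],
    [0.29,-0.74,0,0,0,0],
    [0.363,-0.92,0,0,0,0]
  ]
}}

```text
t: 23.32
tool_pos: [0.5438, 0.165, 0.4856]
orientation: [3.141, 0.036, -0.007]
force: [-0.2, -0.8, -1.5]
opening: 0.0336
gripper_force: 25.0
```

Emit:
{"api": "arm_command", "payload": {
  "increments": [
    [0.07,-0.18,0,0,0,0],
    [0.14,-0.36,0,0,0,0],
    [0.22,-0.55,0,0,0,0],
    [0.29,-0.74,0,0,0,0],
    [0.363,-0.92,0,0,0,0]
  ]
}}

```text
t: 23.95
tool_pos: [0.6124, 0.3505, 0.4851]
orientation: [3.139, 0.036, -0.007]
force: [0.7, -0.5, -0.8]
opening: 0.0333
gripper_force: 25.0
```

```bash
python3 - <<'E'
from h import *
where(); plan([.611,.35,.05],1.5); snap('scene','s14'); snap('top','t14')
E
```

```text
t 23.95 g [0.6117 0.3502 0.3181] az 1.3 zz -1.0 open 0.0333 gf 25.0 F [ 0.7 -0.5 -0.8] q [ 0.45  0.41  1.01 -0.    1.72  2.  ]
plan [-0.001, -0.0, 1.341, 0.001, 0.001, -0.001] dist 0.268
```

Emit:
{"api": "arm_command", "payload": {
  "increments": [
    [0,0,0.2,0,0,0],
    [0,0,0.4,0,0,0],
    [0,0,0.6,0,0,0],
    [0,0,0.75,0,0,0],
    [0,0,0.8,0,0,0]
  ]
}}

```text
t: 24.68
tool_pos: [0.6108, 0.348, 0.3236]
orientation: [3.138, 0.035, -0.011]
force: [0.1, -0.4, -1.5]
opening: 0.0332
gripper_force: 25.0
```

Emit:
{"api": "arm_command", "payload": {
  "increments": [
    [0,0,0.2,0,0,0],
    [0,0,0.4,0,0,0],
    [0,0,0.55,0,0,0],
    [0,0,0.6,0,0,0],
    [0,0,0.6,0,0,0]
  ]
}}

```text
t: 25.3
tool_pos: [0.6122, 0.349, 0.209]
orientation: [3.141, 0.035, -0.001]
force: [0.9, 0.6, -0.1]
opening: 0.0334
gripper_force: 25.0
```

Emit:
{"api": "arm_command", "payload": {
  "increments": [
    [0,0,0,0,0,0],
    [0,0,0,0,0,0],
    [0,0,0,0,0,0],
    [0,0,0,0,0,0],
    [0,0,0,0,0,0]
  ],
  "fingers": 0
}}

```text
t: 25.92
tool_pos: [0.6121, 0.3492, 0.209]
orientation: [-3.141, -0.036, -0.0]
force: [-0.0, -0.9, 0.2]
opening: 0.0464
gripper_force: 0.0
```

Emit:
{"api": "arm_command", "payload": {
  "increments": [
    [0,0,-0.2,0,0,0],
    [0,0,-0.45,0,0,0],
    [0,0,-0.7,0,0,0],
    [0,0,-0.75,0,0,0],
    [0,0,-0.75,0,0,0]
  ]
}}

```text
t: 26.55
tool_pos: [0.6123, 0.3493, 0.3596]
orientation: [-3.141, -0.036, -0.002]
force: [-0.6, -0.2, 0.6]
opening: 0.046
gripper_force: 0.0
```

Emit:
{"api": "arm_command", "payload": {
  "increments": [
    [0,0,-0.2,0,0,0],
    [0,0,-0.45,0,0,0],
    [0,0,-0.65,0,0,0],
    [0,0,-0.65,0,0,0],
    [0,0,-0.65,0,0,0]
  ]
}}

```text
t: 27.18
tool_pos: [0.6122, 0.3492, 0.4857]
orientation: [3.14, 0.035, -0.006]
force: [-0.1, 0.9, -0.7]
opening: 0.0465
gripper_force: 0.0
```

```bash
python3 - <<'E'
from h import *
where(); plan([.60,-.16,.318],25)
w=snap('wrist','w15'); print('grey in bin?',blobs(w,(0,0,0),(180,70,140),60,(200,80,450,240)))
E
```

```text
t 27.18 g [0.6116 0.3489 0.3187] az 1.29 zz -1.0 open 0.0465 gf 0.0 F [-0.1  0.9 -0.7] q [0.45 0.41 1.01 0.   1.72 1.99]
plan [-0.118, 2.544, 0.008, 0.0, 0.001, -0.132] dist 0.509
grey in bin? [(np.int32(821), [323.5, 159.1], [296, 146, 56, 32]), (np.int32(409), [321.6, 136.2], [296, 133, 56, 10]), (np.int32(198), [354.7, 123.3], [277, 122, 173, 3]), (np.int32(87), [278.1, 237.2], [265, 234, 23, 6]), (np.int32(85), [372.0, 237.1], [364, 234, 22, 6])]
```

```bash
python3 - <<'E'
from h import *
w=load('w12'); print('paste',onz(w,605/1.25,192/1.25,.055)); 
g=np.array([.614,-.217])+.036*np.array([np.cos(np.radians(-31)),np.sin(np.radians(-31))]); print(g); plan([*g,.318],-30)
E
```

```text
paste [ 0.71332596 -0.30452991  0.055     ]
[ 0.64485802 -0.23554137]
plan [0.098, 2.927, 0.006, 0.001, 0.001, 0.174] dist 0.586
```

Emit:
{"api": "arm_command", "payload": {
  "increments": [
    [0,0.2,0,0,0,0],
    [0.01,0.4,0,0,0,0],
    [0.02,0.6,0,0,0,0],
    [0.033,0.8,0,0,0,0],
    [0.033,0.976,0,0,0,0]
  ]
}}

```text
t: 27.85
tool_pos: [0.623, 0.1526, 0.4857]
orientation: [3.141, 0.035, -0.007]
force: [0.3, 0.2, 0.1]
opening: 0.0466
gripper_force: 0.0
```

Emit:
{"api": "arm_command", "payload": {
  "increments": [
    [0,0.2,0,0,0,0],
    [0.01,0.4,0,0,0,0],
    [0.02,0.6,0,0,0,0],
    [0.033,0.8,0,0,0,0],
    [0.033,0.976,0,0,0,0]
  ]
}}

```text
t: 28.48
tool_pos: [0.634, -0.0423, 0.4857]
orientation: [-3.141, -0.035, 0.007]
force: [0.7, -0.4, 0.5]
opening: 0.0464
gripper_force: 0.0
```

Emit:
{"api": "arm_command", "payload": {
  "increments": [
    [0,0.2,0,0,0,0],
    [0.01,0.4,0,0,0,0],
    [0.02,0.6,0,0,0,0],
    [0.033,0.8,0,0,0,0],
    [0.033,0.976,0,0,0,0]
  ]
}}

```text
t: 29.1
tool_pos: [0.645, -0.2373, 0.4854]
orientation: [-3.139, -0.035, 0.007]
force: [0.5, 0.8, 0.4]
opening: 0.0467
gripper_force: 0.0
```

Emit:
{"api": "arm_command", "payload": {
  "increments": [
    [0,0,0.2,0,0,0.05],
    [0,0,0.4,0,0,0.1],
    [0,0,0.6,0,0,0.15],
    [0,0,0.8,0,0,0.174],
    [0,0,0.8,0,0,0.174]
  ]
}}

```text
t: 29.72
tool_pos: [0.643, -0.2348, 0.3214]
orientation: [-3.033, 0.812, 0.019]
force: [-0.3, 1.0, -0.0]
opening: 0.0465
gripper_force: 0.0
```

```bash
python3 - <<'E'
from h import *
where(); w=snap('wrist','w16'); im=w['image']
g=cv2.cvtColor(im,cv2.COLOR_RGB2HSV)
for hi in (110,140,170): print(blobs(w,(0,0,0),(180,80,hi),150,(200,60,450,235)))
# expected outline from the earlier measurement
d=np.radians(-31); n=np.array([np.cos(d),np.sin(d)]); m=np.array([.614,-.217]); r=np.array([-n[1],n[0]])
for p in (m,m+.042*r,m-.042*r,m+.05*n): print('exp',proj(w,[*p,.017]).round(0))
E
```

```text
t 29.73 g [ 0.6411 -0.234   0.1544] az -29.99 zz -0.9999 open 0.0465 gf 0.0 F [-0.3  1.  -0. ] q [-0.43  0.41  1.31  0.    1.43  1.67]
[(np.int32(6560), [318.7, 201.9], [253, 168, 125, 67]), (np.int32(336), [327.2, 106.2], [313, 60, 58, 71]), (np.int32(268), [229.3, 183.6], [209, 163, 36, 42]), (np.int32(220), [434.5, 221.4], [417, 197, 26, 38])]
[(np.int32(8974), [321.0, 194.4], [250, 132, 154, 103]), (np.int32(714), [328.7, 107.6], [310, 60, 74, 73]), (np.int32(599), [223.4, 189.6], [200, 161, 46, 60]), (np.int32(291), [434.3, 220.0], [416, 195, 34, 40])]
[(np.int32(22316), [307.8, 141.7], [212, 60, 197, 175]), (np.int32(1382), [220.3, 191.9], [200, 160, 46, 64]), (np.int32(494), [434.7, 214.9], [416, 186, 34, 49])]
exp [323. 222.]
exp [283. 221.]
exp [363. 223.]
exp [324. 176.]
```

```bash
python3 - <<'E'
from h import *
w=load('w16'); g=cv2.cvtColor(w['image'],cv2.COLOR_RGB2GRAY).astype(float); s=cv2.cvtColor(w['image'],cv2.COLOR_RGB2HSV)[:,:,1]
for v in (182,195): print(v,[(u,int(g[v-2:v+3,u].mean()),int(s[v-2:v+3,u].mean())) for u in range(262,392,4)])
print('col',[(v,int(g[v,320:329].mean())) for v in range(150,236,4)])
print('ascii')
for v in range(150,240,5): print(v,''.join('%4d'%g[v,u] for u in range(250,400,6)))
E
```

```text
182 [(262, 98, 26), (266, 99, 28), (270, 97, 30), (274, 94, 28), (278, 97, 27), (282, 117, 27), (286, 118, 29), (290, 96, 27), (294, 95, 27), (298, 94, 27), (302, 96, 28), (306, 97, 27), (310, 95, 27), (314, 55, 12), (318, 66, 8), (322, 81, 10), (326, 86, 5), (330, 80, 7), (334, 76, 10), (338, 63, 13), (342, 56, 9), (346, 59, 14), (350, 95, 27), (354, 106, 27), (358, 102, 28), (362, 97, 28), (366, 98, 26), (370, 98, 27), (374, 100, 28), (378, 191, 29), (382, 194, 29), (386, 188, 27), (390, 217, 27)]
195 [(262, 99, 27), (266, 98, 27), (270, 98, 28), (274, 96, 27), (278, 96, 27), (282, 121, 28), (286, 117, 29), (290, 98, 27), (294, 95, 27), (298, 95, 28), (302, 95, 28), (306, 95, 28), (310, 94, 27), (314, 56, 9), (318, 58, 9), (322, 61, 6), (326, 60, 9), (330, 61, 13), (334, 61, 9), (338, 59, 11), (342, 57, 9), (346, 97, 28), (350, 95, 25), (354, 127, 28), (358, 121, 28), (362, 95, 28), (366, 98, 27), (370, 96, 29), (374, 97, 26), (378, 196, 29), (382, 191, 29), (386, 196, 29), (390, 221, 25)]
col [(150, 225), (154, 222), (158, 222), (162, 224), (166, 128), (170, 97), (174, 68), (178, 
[... 1355 characters left out ...]
58  69  80  92  59  60  60  59  56  95 128  97 102  98 160 187 221 227
210  219 198  96  96  95  90  63  59  57  57  57  57  60  60  58  56  59  71  86  96  96 128 190 223 219
215  213 189  95  96  98 100  64  62  61  61  58  56  58  60  59  55  60  59  65  58  96 104 189 223 220
220  214 220 114 118 118 114  68  68  65  66  62  63  60  58  58  58  61  60  73  60  95  96 190 218 217
225  214 213 114 111 112 114  60  63  62  62  62  62  58  60  66  59  68  65  84  67 112 121 209 229 229
230  208 212 205 108 114 111  57  60  58  58  57  58  58  58  59  60  63  62  64  62 181 209 215 229 229
235  217 214 209 114 101  80  56  54  54  55  54  56  56  59  57  58  58  60  61  63  79 210 228 228 229
```

```bash
python3 - <<'E'
from tee import *
w=load('w16'); m,n=tee(w,(286,217),(368,226),(331,177)); a=np.radians(-35.5); g=m+.036*np.array([np.cos(a),np.sin(a)]); print(g); where(); plan([*g,.0215],-35.5)
E
```

```text
mid [ 0.6123 -0.2212] L 0.087 branch 0.048 az run -126.7 az n -36.7 az br -34.3
[ 0.64162178 -0.24205963]
t 29.77 g [ 0.643  -0.2348  0.1582] az -29.92 zz -1.0 open 0.0468 gf 0.0 F [0.8 0.3 0.8] q [-0.42  0.41  1.31 -0.    1.43  1.67]
plan [0.011, 0.035, 0.684, 0.0, 0.002, 0.031] dist 0.137
```

The edge profile gives the tee: branch across columns 313–344, end at row 177, run across columns 286–368, tilted about 6°. I'll align and descend.

Emit:
{"api": "arm_command", "payload": {
  "increments": [
    [0.011,0.035,0.1,0,0,0.031],
    [0.011,0.035,0.3,0,0,0.031],
    [0.011,0.035,0.5,0,0,0.031],
    [0.011,0.035,0.64,0,0,0.031],
    [0.011,0.035,0.682,0,0,0.031]
  ]
}}

```text
t: 30.4
tool_pos: [0.6435, -0.2429, 0.192]
orientation: [-2.992, 0.958, 0.002]
force: [-0.3, -0.2, 0.5]
opening: 0.0467
gripper_force: 0.0
```

Emit:
{"api": "arm_command", "payload": {
  "increments": [
    [0,0,0,0,0,0],
    [0,0,0,0,0,0],
    [0,0,0,0,0,0],
    [0,0,0,0,0,0],
    [0,0,0,0,0,0]
  ],
  "fingers": 1,
  "force": 25
}}

```text
t: 31.02
tool_pos: [0.6445, -0.2434, 0.1948]
orientation: [2.991, -0.96, 0.006]
force: [0.7, -0.6, 6.6]
opening: 0.0329
gripper_force: 24.9
```

Emit:
{"api": "arm_command", "payload": {
  "increments": [
    [0,0,-0.1,0,0,0],
    [0,0,-0.25,0,0,0],
    [0,0,-0.45,0,0,0],
    [0,0,-0.65,0,0,0],
    [0,0,-0.75,0,0,0]
  ]
}}

```text
t: 31.65
tool_pos: [0.644, -0.2431, 0.3468]
orientation: [2.991, -0.96, 0.007]
force: [0.9, -0.8, -0.6]
opening: 0.0332
gripper_force: 25.0
```

Emit:
{"api": "arm_command", "payload": {
  "increments": [
    [0,0,-0.2,0,0,0],
    [0,0,-0.45,0,0,0],
    [0,0,-0.65,0,0,0],
    [0,0,-0.75,0,0,0],
    [0,0,-0.75,0,0,0]
  ]
}}

```text
t: 32.28
tool_pos: [0.6437, -0.243, 0.4936]
orientation: [2.991, -0.96, 0.003]
force: [0.1, -0.3, -1.0]
opening: 0.0335
gripper_force: 25.0
```

```bash
python3 - <<'E'
from h import *
where(); plan([.522+.0,.35,.318]); plan([.60,.35,.318],178)
E
```

```text
t 32.27 g [ 0.644  -0.2432  0.3266] az -35.6 zz -1.0 open 0.0335 gf 25.0 F [ 0.1 -0.3 -1. ] q [-0.44  0.36  1.06 -0.    1.72  1.76]
plan [-2.223, -2.056, 0.039, 0.0, 0.0, 0.0] dist 0.606
plan [-1.904, -2.284, 0.04, -0.001, -0.0, 0.813] dist 0.595
```

Emit:
{"api": "arm_command", "payload": {
  "increments": [
    [0,0,0,0,0,-0.045],
    [0,0,0,0,0,-0.09],
    [0,0,0,0,0,-0.135],
    [0,0,0,0,0,-0.18],
    [0,0,0,0,0,-0.206]
  ]
}}

```text
t: 32.9
tool_pos: [0.6435, -0.2429, 0.4886]
orientation: [-3.139, -0.046, 0.007]
force: [1.7, 0.3, -0.7]
opening: 0.0336
gripper_force: 25.0
```

Emit:
{"api": "arm_command", "payload": {
  "increments": [
    [-0.02,-0.2,0,0,0,0],
    [-0.05,-0.4,0,0,0,0],
    [-0.08,-0.6,0,0,0,0],
    [-0.1,-0.8,0,0,0,0],
    [-0.122,-0.99,0,0,0,0]
  ]
}}

```text
t: 33.52
tool_pos: [0.6136, -0.0443, 0.489]
orientation: [-3.14, -0.041, 0.007]
force: [-0.5, -0.1, -1.6]
opening: 0.0337
gripper_force: 24.9
```

Emit:
{"api": "arm_command", "payload": {
  "increments": [
    [-0.02,-0.2,0,0,0,0],
    [-0.05,-0.4,0,0,0,0],
    [-0.08,-0.6,0,0,0,0],
    [-0.1,-0.8,0,0,0,0],
    [-0.122,-0.99,0,0,0,0]
  ]
}}

```text
t: 34.15
tool_pos: [0.5841, 0.1529, 0.4891]
orientation: [3.141, 0.041, -0.007]
force: [-0.3, -0.3, -0.6]
opening: 0.0337
gripper_force: 24.9
```

Emit:
{"api": "arm_command", "payload": {
  "increments": [
    [-0.02,-0.2,0,0,0,0],
    [-0.05,-0.4,0,0,0,0],
    [-0.08,-0.6,0,0,0,0],
    [-0.1,-0.8,0,0,0,0],
    [-0.122,-0.99,0,0,0,0]
  ]
}}

```text
t: 34.78
tool_pos: [0.5546, 0.3502, 0.4889]
orientation: [3.139, 0.041, -0.007]
force: [-0.1, -0.6, -0.6]
opening: 0.0332
gripper_force: 24.9
```

```bash
python3 - <<'E'
from h import *
where(); plan([.556,.35,.035],1.5)
E
```

```text
t 34.77 g [0.5539 0.3498 0.3219] az 1.48 zz -1.0 open 0.0332 gf 24.9 F [-0.1 -0.6 -0.6] q [ 0.49  0.27  1.18 -0.    1.7   2.03]
plan [0.013, -0.002, 1.434, 0.001, 0.001, -0.0] dist 0.287
```

Emit:
{"api": "arm_command", "payload": {
  "increments": [
    [0.01,0,0.2,0,0,0],
    [0.01,0,0.4,0,0,0],
    [0.01,0,0.6,0,0,0],
    [0.01,0,0.75,0,0,0],
    [0.01,0,0.8,0,0,0]
  ]
}}

```text
t: 35.4
tool_pos: [0.5555, 0.3482, 0.3267]
orientation: [3.137, 0.041, -0.012]
force: [0.7, 0.3, -1.4]
opening: 0.0333
gripper_force: 25.0
```

Emit:
{"api": "arm_command", "payload": {
  "increments": [
    [0,0,0.2,0,0,0],
    [0,0,0.4,0,0,0],
    [0,0,0.55,0,0,0],
    [0,0,0.6,0,0,0],
    [0,0,0.6,0,0,0]
  ]
}}

```text
t: 36.02
tool_pos: [0.557, 0.3489, 0.2123]
orientation: [3.141, 0.04, -0.002]
force: [0.5, 1.3, -0.6]
opening: 0.0332
gripper_force: 25.0
```

Emit:
{"api": "arm_command", "payload": {
  "increments": [
    [0,0,0,0,0,0],
    [0,0,0,0,0,0],
    [0,0,0,0,0,0],
    [0,0,0,0,0,0],
    [0,0,0,0,0,0]
  ],
  "fingers": 0
}}

```text
t: 36.65
tool_pos: [0.5571, 0.349, 0.2126]
orientation: [-3.141, -0.041, -0.0]
force: [0.6, 0.2, 0.1]
opening: 0.0465
gripper_force: 0.0
```

Emit:
{"api": "arm_command", "payload": {
  "increments": [
    [0,0,-0.2,0,0,0],
    [0,0,-0.45,0,0,0],
    [0,0,-0.7,0,0,0],
    [0,0,-0.75,0,0,0],
    [0,0,-0.75,0,0,0]
  ]
}}

```text
t: 37.28
tool_pos: [0.5573, 0.3491, 0.3632]
orientation: [-3.141, -0.04, -0.002]
force: [-1.6, 0.1, -0.1]
opening: 0.0465
gripper_force: 0.0
```

Emit:
{"api": "arm_command", "payload": {
  "increments": [
    [0,0,-0.2,0,0,0],
    [0,0,-0.45,0,0,0],
    [0,0,-0.65,0,0,0],
    [0,0,-0.65,0,0,0],
    [0,0,-0.65,0,0,0]
  ]
}}

```text
t: 37.9
tool_pos: [0.5571, 0.349, 0.4895]
orientation: [3.14, 0.04, -0.006]
force: [-0.4, -0.5, -0.9]
opening: 0.0463
gripper_force: 0.0
```

```bash
python3 - <<'E'
from h import *
where(); plan([.40,-.315,.32]); t0=load('top0'); print('cleaner',onz(t0,252,132,0),onz(t0,240,110,.17)); plan([.40,-.315,.32],103)
w=snap('wrist','w17'); print(blobs(w,(0,0,0),(180,70,140),60,(200,80,450,240)))
s=snap('scene','s17'); print('trap scene',blobs(s,(0,0,150),(180,40,255),60,(250,120,340,175))); print(proj(s,(.3695,-.329,.018)))
E
```

```text
t 37.9 g [0.5565 0.3487 0.3225] az 1.48 zz -1.0 open 0.0463 gf 0.0 F [-0.4 -0.5 -0.9] q [0.48 0.27 1.17 0.   1.7  2.03]
plan [-0.868, 3.297, 0.021, 0.0, 0.0, 0.0] dist 0.682
cleaner [0.7601015  0.12424141 0.        ] [0.76876345 0.12476884 0.17      ]
plan [-0.871, 3.299, 0.021, -0.001, 0.001, -0.564] dist 0.682
[(np.int32(1452), [324.0, 108.6], [296, 94, 58, 46]), (np.int32(1324), [345.9, 215.2], [263, 208, 171, 12]), (np.int32(1264), [324.0, 182.7], [298, 160, 53, 41]), (np.int32(180), [273.0, 233.3], [265, 223, 23, 17]), (np.int32(158), [426.6, 230.2], [422, 222, 11, 18]), (np.int32(84), [370.4, 237.2], [362, 234, 22, 6])]
trap scene [(np.int32(4323), [295.7, 145.7], [250, 120, 90, 55])]
[285.73829624 144.74671955]
```

Emit:
{"api": "arm_command", "payload": {
  "increments": [
    [-0.05,0.2,0,0,0,0],
    [-0.1,0.4,0,0,0,0],
    [-0.15,0.6,0,0,0,0],
    [-0.218,0.825,0,0,0,0],
    [-0.218,0.825,0,0,0,0]
  ]
}}

```text
t: 38.62
tool_pos: [0.5172, 0.1805, 0.4908]
orientation: [3.14, 0.036, -0.004]
force: [-0.1, 0.1, -0.1]
opening: 0.0465
gripper_force: 0.0
```

Emit:
{"api": "arm_command", "payload": {
  "increments": [
    [-0.05,0.2,0,0,0,0],
    [-0.1,0.4,0,0,0,0],
    [-0.15,0.6,0,0,0,0],
    [-0.218,0.825,0,0,0,0],
    [-0.218,0.825,0,0,0,0]
  ]
}}

```text
t: 39.25
tool_pos: [0.4782, 0.0151, 0.4913]
orientation: [3.141, 0.036, -0.003]
force: [-0.4, 0.3, 0.2]
opening: 0.0464
gripper_force: 0.0
```

Emit:
{"api": "arm_command", "payload": {
  "increments": [
    [-0.05,0.2,0,0,0,0],
    [-0.1,0.4,0,0,0,0],
    [-0.15,0.6,0,0,0,0],
    [-0.218,0.825,0,0,0,0],
    [-0.218,0.825,0,0,0,0]
  ]
}}

```text
t: 39.88
tool_pos: [0.4391, -0.1506, 0.4914]
orientation: [-3.141, -0.036, 0.003]
force: [0.2, 0.7, 0.4]
opening: 0.0466
gripper_force: 0.0
```

Emit:
{"api": "arm_command", "payload": {
  "increments": [
    [-0.05,0.2,0,0,0,0],
    [-0.1,0.4,0,0,0,0],
    [-0.15,0.6,0,0,0,0],
    [-0.218,0.825,0,0,0,0],
    [-0.218,0.825,0,0,0,0]
  ]
}}

```text
t: 40.5
tool_pos: [0.4002, -0.3163, 0.4912]
orientation: [-3.14, -0.037, 0.002]
force: [-0.4, 0.4, -0.9]
opening: 0.0465
gripper_force: 0.0
```

Emit:
{"api": "arm_command", "payload": {
  "increments": [
    [0,0,0.1,0,0,-0.055],
    [0,0,0.2,0,0,-0.11],
    [0,0,0.3,0,0,-0.165],
    [0,0,0.4,0,0,-0.22],
    [0,0,0.4,0,0,-0.275]
  ]
}}

```text
t: 41.12
tool_pos: [0.4008, -0.3128, 0.4098]
orientation: [-2.826, -1.361, 0.001]
force: [0.0, -0.4, -0.2]
opening: 0.0468
gripper_force: 0.0
```

Emit:
{"api": "arm_command", "payload": {
  "increments": [
    [0,0,0.1,0,0,-0.055],
    [0,0,0.2,0,0,-0.11],
    [0,0,0.3,0,0,-0.165],
    [0,0,0.4,0,0,-0.22],
    [0,0,0.4,0,0,-0.289]
  ]
}}

```text
t: 41.75
tool_pos: [0.4006, -0.3126, 0.3298]
orientation: [-1.979, -2.434, -0.002]
force: [-0.5, -0.3, 0.5]
opening: 0.0462
gripper_force: 0.0
```

```bash
python3 - <<'E'
from h import *
where(); w=snap('wrist','w18'); im=w['image']; h=cv2.cvtColor(im,cv2.COLOR_RGB2HSV)
g=cv2.cvtColor(im,cv2.COLOR_RGB2GRAY); s=h[:,:,1]
o=np.array([.3695,-.329]);u=np.array([.225,-.974]);v=np.array([.974,.225])
for n,p in dict(o=o,n1=o-.05*u+.035*v,n2=o-.05*u-.035*v,l1=o-.006*u+.035*v,tip=o+.065*u).items(): print(n,proj(w,[*p,.018]).round(0))
for r in range(120,250,6): print(r,''.join('%4d'%g[r,c] for c in range(200,420,8)))
print('sat')
for r in range(150,250,12): print(r,''.join('%4d'%s[r,c] for c in range(200,420,8)))
E
```

```text
t 41.75 g [ 0.4002 -0.3119  0.1628] az 101.77 zz -1.0 open 0.0462 gf 0.0 F [-0.5 -0.3  0.5] q [-0.76 -0.07  1.83  0.    1.39 -0.97]
o [293. 203.]
n1 [325. 155.]
n2 [256. 157.]
l1 [326. 197.]
tip [296. 258.]
120  211 214 212 212 211 212 188 188 192 191 188 164  88  83  83  99 102  96 103 104  99 103 103  98 104 102 132 135
126  211 213 212 212 210 211 191 192 189 185 189 184 160  84  83  98 102  98 101 103 100 103 100 101 103  99 115 121
132  214 213 212 213 212 190 188 190 194 188 189 186 177 118  85  86  99 101  98 103 104 100 101 101 101 106 101 101
138  210 213 213 212 212 195 188 196 179 190 186 190 187  84  83  84  94 103 103 102 100 104 104 107 100 103 103 108
144  198 213 213 214 213 204 184 186 183 187 189 187 182  90  83  87  86 100  98 101 102 105 103 107 104 101 107 171
150  205 203 212 212 211 190  63  41  44 113 184 188 188 104  85  32  30  48 101 101 104 100 103 133 104 101 163 197
156  206 197 209 213 211 212  45  48  43 103 191 192 191 104  96  34  34  46 103 100 100 103 105 134 107 158 190 211
162  204 204 203 213 213 142 157 168 134 102 105 184 198 191  83  86  85  
[... 2037 characters left out ...]
86   15  25  32  30  28  25  24  20  25  23  29  29  30  29  26  24  25  27  29  26  30  29  28  28  29  28  30  15
198   19  31  27  25  30  28  25  12  25  23  27  31  29  30  28  27  23  23  31  33  30  29  30  28  30  21  29  28
210   21  30  26  27  24  29  25  17  25  21  27  30  28  29  26  24  23  25  28  29  31  27  29  31  31  29  29  29
222   19  23  19  15  23  29  26  16  11  24  29  29  30  29  27  24  23  24  28  25  30  26  29  31  28  31  29 151
234   16  28  29  28  20  23  23  19  18  25  30  24  28  22  24  24  23  27  30  30  29  35  29  30  28  29 181 255
246   15  28  18  25  14  27  18  24  33  29  34  20  23  26  25  24  27  27  29  30  30  33  32  41  29 212 255 255
```

The measured nut mouths (328,153) and (256,153) match the expected (325,155) and (256,157), so the trap hasn't moved. I'll grasp leg 1.

```bash
python3 - <<'E'
from h import *
where(); plan([.403,-.315,.024],102.5)
E
```

```text
t 41.8 g [ 0.4006 -0.3124  0.1639] az 102.34 zz -1.0 open 0.0467 gf 0.0 F [0.7 0.5 0.3] q [-0.76 -0.07  1.83  0.    1.39 -0.98]
plan [-0.015, 0.009, 0.699, -0.0, -0.001, -0.001] dist 0.14
```

Emit:
{"api": "arm_command", "payload": {
  "increments": [
    [-0.015,0.009,0.15,0,0,0],
    [-0.015,0.009,0.35,0,0,0],
    [-0.015,0.009,0.55,0,0,0],
    [-0.015,0.009,0.66,0,0,0],
    [-0.015,0.009,0.698,0,0,0]
  ]
}}

```text
t: 42.42
tool_pos: [0.4025, -0.3159, 0.1913]
orientation: [-1.991, -2.426, -0.001]
force: [0.1, 0.5, -0.0]
opening: 0.0466
gripper_force: 0.0
```

Emit:
{"api": "arm_command", "payload": {
  "increments": [
    [0,0,0,0,0,0],
    [0,0,0,0,0,0],
    [0,0,0,0,0,0],
    [0,0,0,0,0,0],
    [0,0,0,0,0,0]
  ],
  "fingers": 1,
  "force": 30
}}

```text
t: 43.05
tool_pos: [0.4028, -0.3183, 0.1943]
orientation: [1.99, 2.428, 0.001]
force: [1.7, 2.5, 6.4]
opening: 0.0276
gripper_force: 30.0
```

Emit:
{"api": "arm_command", "payload": {
  "increments": [
    [0,0,-0.1,0,0,0],
    [0,0,-0.25,0,0,0],
    [0,0,-0.45,0,0,0],
    [0,0,-0.65,0,0,0],
    [0,0,-0.75,0,0,0]
  ]
}}

```text
t: 43.68
tool_pos: [0.4023, -0.3183, 0.3457]
orientation: [1.99, 2.427, -0.001]
force: [0.8, 0.0, -2.0]
opening: 0.0271
gripper_force: 30.0
```

Emit:
{"api": "arm_command", "payload": {
  "increments": [
    [0,0,-0.2,0,0,0],
    [0,0,-0.45,0,0,0],
    [0,0,-0.65,0,0,0],
    [0,0,-0.75,0,0,0],
    [0,0,-0.75,0,0,0]
  ]
}}

```text
t: 44.3
tool_pos: [0.4022, -0.3181, 0.4938]
orientation: [1.991, 2.428, -0.0]
force: [1.2, -1.2, -1.7]
opening: 0.0272
gripper_force: 30.0
```

```bash
python3 - <<'E'
from h import *
where(); plan([.62,.221,.325],90); plan([.62,.221,.325])
E
```

```text
t 44.3 g [ 0.4025 -0.3183  0.3268] az 101.31 zz -1.0 open 0.0272 gf 30.0 F [ 1.2 -1.2 -1.7] q [-0.77 -0.13  1.59 -0.    1.68 -0.97]
plan [2.43, 1.596, 0.007, 0.0, 0.001, 0.063] dist 0.581
plan [2.431, 1.595, 0.007, 0.0, 0.0, 0.0] dist 0.582
```

Emit:
{"api": "arm_command", "payload": {
  "increments": [
    [0.16,0.1,0,0,0,0],
    [0.32,0.21,0,0,0,0],
    [0.48,0.32,0,0,0,0],
    [0.65,0.42,0,0,0,0],
    [0.81,0.532,0,0,0,0]
  ]
}}

```text
t: 44.92
tool_pos: [0.4747, -0.1369, 0.4899]
orientation: [-1.989, -2.427, 0.002]
force: [0.4, 0.0, -1.1]
opening: 0.0272
gripper_force: 30.0
```

Emit:
{"api": "arm_command", "payload": {
  "increments": [
    [0.16,0.1,0,0,0,0],
    [0.32,0.21,0,0,0,0],
    [0.48,0.32,0,0,0,0],
    [0.65,0.42,0,0,0,0],
    [0.81,0.532,0,0,0,0]
  ]
}}

```text
t: 45.55
tool_pos: [0.5473, 0.0429, 0.4898]
orientation: [-1.99, -2.427, 0.004]
force: [-0.3, -1.2, -1.9]
opening: 0.0273
gripper_force: 30.0
```

Emit:
{"api": "arm_command", "payload": {
  "increments": [
    [0.16,0.1,0,0,0,0],
    [0.32,0.21,0,0,0,0],
    [0.48,0.32,0,0,0,0],
    [0.65,0.42,0,0,0,0.03],
    [0.81,0.532,0,0,0,0.063]
  ]
}}

```text
t: 46.18
tool_pos: [0.6199, 0.2226, 0.4894]
orientation: [-2.224, -2.216, 0.006]
force: [0.9, 0.3, -1.9]
opening: 0.0277
gripper_force: 30.0
```

```bash
python3 - <<'E'
from h import *
where(); plan([.62,.221,.042],90)
E
```

```text
t 46.17 g [0.6192 0.2224 0.3224] az 89.79 zz -1.0 open 0.0277 gf 30.0 F [ 0.9  0.3 -1.9] q [ 0.27  0.28  1.17 -0.    1.7   0.27]
plan [-0.006, 0.006, 1.402, -0.001, 0.0, -0.001] dist 0.28
```

Emit:
{"api": "arm_command", "payload": {
  "increments": [
    [0,0,0.2,0,0,0],
    [0,0,0.4,0,0,0],
    [0,0,0.6,0,0,0],
    [0,0,0.75,0,0,0],
    [0,0,0.8,0,0,0]
  ]
}}

```text
t: 46.8
tool_pos: [0.6181, 0.2208, 0.3272]
orientation: [-2.219, -2.218, 0.011]
force: [-0.1, -1.2, -1.5]
opening: 0.0274
gripper_force: 30.0
```

Emit:
{"api": "arm_command", "payload": {
  "increments": [
    [0,0,0.15,0,0,0],
    [0,0,0.3,0,0,0],
    [0,0,0.42,0,0,0],
    [0,0,0.52,0,0,0],
    [0,0,0.57,0,0,0]
  ]
}}

```text
t: 47.42
tool_pos: [0.6194, 0.2212, 0.2175]
orientation: [-2.221, -2.22, 0.002]
force: [0.4, 0.2, -1.9]
opening: 0.0274
gripper_force: 30.0
```

```bash
python3 - <<'E'
from h import *
where(); w=snap('wrist','w19')
g=cv2.cvtColor(w['image'],cv2.COLOR_RGB2GRAY); h=cv2.cvtColor(w['image'],cv2.COLOR_RGB2HSV)
for r in range(60,250,10): print(r,''.join('   B' if (h[r,c,1]>120 and 95<h[r,c,0]<125) else '%4d'%g[r,c] for c in range(120,520,14)))
E
```

```text
t 47.42 g [0.6191 0.2212 0.0505] az 89.98 zz -1.0 open 0.0274 gf 30.0 F [ 0.4  0.2 -1.9] q [0.27 0.43 1.48 0.   1.23 0.27]
60  158 156 120  74   B   B   B   B   B   B   B   B   B   B   B   B   B 119 144 156 114   B   B   B 235 236 235 235 234
70  156 158 121  79   B   B   B   B   B   B   B   B   B   B   B   B   B 123 147 152 110   B   B   B 234 236 236 236 235
80  156 159 105  70  41   B   B   B   B   B   B   B   B   B   B   B   B 123 143 148 107   B   B   B 234 235 235 236 237
90  134 137 106  73  43   B   B   B   B   B   B   B   B   B   B   B   B 125 141 147 100   B   B   B 236 236 236 235 236
100  132 139 109  78  45   B   B   B   B   B   B   B   B   B   B   B   B 119  96  73  70   B   B   B 236 236 235 236 236
110    B   B   B   B   B   B   B   B   B   B   B   B   B   B   B   B   B   B   B   B   B   B   B 181 236 237 236 235 235
120    B   B   B   B   B   B   B   B   B   B   B   B   B   B   B   B   B   B   B   B   B   B   B 237 236 236 237 236 237
130    B   B   B   B   B   B   B   B   B   B   B   B   B   B   B   B   B   B   B   B   B   B   B 236 236 236 237 236 236
140    B   B 
[... 617 characters left out ...]
234 214 115  87   B   B   B   B 108 222 210 113   B   B   B   B   B   B 223 237 237 237 237 237
200    B   B   B 228 236 113 218 148  87   B   B   B   B 209 226 219 186   B   B   B   B   B   B 215 236 236 199 160 159
210    B   B   B 163 235 174 197 149  91   B   B   B   B 210 226 218 180   B   B   B   B   B   B  99 154 161 162 163 161
220    B   B   B   B 225 208 163 130  92   B   B   B   B 104 225 215 178   B   B   B   B   B   B 102 163 158 160 151 154
230    B   B   B   B 222 203 145 128  93   B   B   B   B 104 108 108 137   B   B   B   B   B   B  98 155 156 157 154 153
240    B   B   B   B   B 216 132 125   B   B   B   B  81  92 106 109  99  81   B   B   B   B   B 100 152 160 160 158 159
```

Emit:
{"api": "arm_command", "payload": {
  "increments": [
    [0,0,0.02,0,0,0],
    [0,0,0.045,0,0,0],
    [0,0,0.06,0,0,0],
    [0,0,0.06,0,0,0],
    [0,0,0.06,0,0,0]
  ]
}}

```text
t: 48.1
tool_pos: [0.6198, 0.2214, 0.2072]
orientation: [2.222, 2.221, 0.001]
force: [0.2, -0.5, -1.1]
opening: 0.0273
gripper_force: 30.0
```

Emit:
{"api": "arm_command", "payload": {
  "increments": [
    [0,0,0,0,0,0],
    [0,0,0,0,0,0],
    [0,0,0,0,0,0],
    [0,0,0,0,0,0],
    [0,0,0,0,0,0]
  ],
  "fingers": 0.05
}}

```text
t: 48.72
tool_pos: [0.6198, 0.2213, 0.207]
orientation: [2.222, 2.221, 0.0]
force: [0.0, -0.6, -0.7]
opening: 0.0441
gripper_force: 0.0
```

Emit:
{"api": "arm_command", "payload": {
  "increments": [
    [0,0,-0.1,0,0,0],
    [0,0,-0.35,0,0,0],
    [0,0,-0.6,0,0,0],
    [0,0,-0.75,0,0,0],
    [0,0,-0.75,0,0,0]
  ]
}}

```text
t: 49.35
tool_pos: [0.6207, 0.2217, 0.3628]
orientation: [2.219, 2.218, 0.012]
force: [-0.3, 0.8, 0.5]
opening: 0.0437
gripper_force: 0.0
```

Emit:
{"api": "arm_command", "payload": {
  "increments": [
    [0,0,-0.2,0,0,0],
    [0,0,-0.45,0,0,0],
    [0,0,-0.7,0,0,0],
    [0,0,-0.75,0,0,0],
    [0,0,-0.75,0,0,0]
  ]
}}

```text
t: 49.98
tool_pos: [0.6198, 0.2214, 0.5066]
orientation: [2.222, 2.221, 0.0]
force: [-0.1, 0.1, -0.5]
opening: 0.044
gripper_force: 0.0
```

```bash
python3 - <<'E'
from h import *
where(); w=snap('wrist','w20'); s=snap('scene','s20'); t=snap('top','t20')
im=np.zeros((600,800,3),np.uint8); im[:300,:480]=cv2.resize(w['image'],(480,300)); im[300:,:480]=cv2.resize(s['image'],(480,300)); im[300:,480:]=cv2.resize(t['image'][60:400,200:560],(320,300)); cv2.imwrite('pics/v20.png',im[:,:,::-1])
E
```

```text
t 49.98 g [0.6198 0.2214 0.3396] az 89.98 zz -1.0 open 0.044 gf 0.0 F [-0.1  0.1 -0.5] q [0.27 0.27 1.14 0.   1.73 0.27]
```

View pics/v20.png

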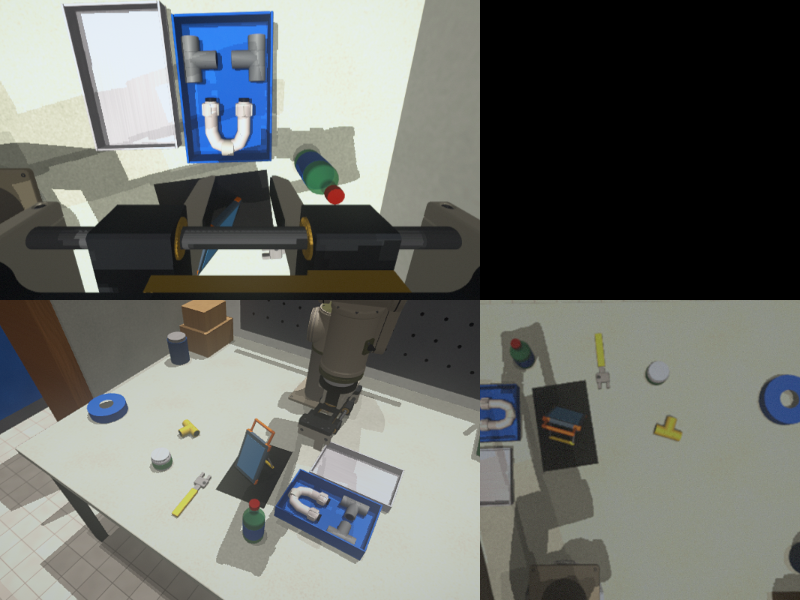

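The final view shows both tees and the trap lying flat in the bin, and the tablet standing on the mat. The spanner, paste, cleaner and yellow tee are in place, and there are no levers anywhere on the shelf. Handing in.

```bash
python3 -c "
from plant import *
print(close_job())"
```

```text
the job is handed in; nothing more can be done
None
```

The job is handed in at about 50 s (no verdict was returned): the tablet stands on its kickstand on the mat, both grey tees and the white trap are in the blue bin, there were no levers to sort, and the spanner, paste, cleaner and yellow tee were left alone.

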